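# Lay out the Gram-stain set at the microscopy bench

### The arm

A 6-joint arm with a two-finger parallel gripper is mounted at the origin on the work surface. World frame = base frame: x ahead of the robot, y to its left, z up, the work surface at z = 0. Lengths are in mm, angles in rad, forces in N, time in s.
With the tool pointing down it reaches from about 350 to 775 mm from the base axis. Payload 7.3 kg.
Tool frame: the origin (TCP) lies between the finger pads; the fingertips stand tcp_to_tips ahead of it and the grasp point (between the pads) lies 5 mm behind it (tcp_to_tips is the distance from the TCP to the fingertips, in mm); z points along the fingers, x is the direction in which the jaws open and shut, and the axes are right-handed (so a half turn about z gives the same grasp; the last joint's range is limited). The gripper opens to 92 mm and grips with 3 to 60 N. Pads are 19 mm wide; open, the fingers measure 130 mm over their backs; the gripper's body (75 mm by 190 mm) begins 47 mm behind the grasp point.
Start: joints at [-1.484, 0.342, 1.524, -0, 1.275, -0.146], TCP at [121.14, -510.851, 240.741] pointing down, gripper open.
Joint ranges: [-2.53, 2.53], [-0.77, 2.02], [0.04, 2.7], [-1, 4.14], [0.28, 2.66], [-3.11, 3.11]. Speed limits (rad/s): [2.57, 2.57, 3.14, 3.14, 3.14, 3.14].

### API

Orientations are given as [roll, pitch, yaw] about the fixed x, y, z axes, in that order (R = Rz(yaw) Ry(pitch) Rx(roll)).
In Python, from plant import * gives the robot as it stands.
- The arm moves only by the tool drive_tool, never from a script. Its argument "deltas" is a list of rows, each an object of numbers: "hand": the gripper's target within -1 to 1 (shut at 1, half-way at 0, fully open at -1); "tx", "ty", "tz": the shift along the tool's x, y, z each as a share of 4 cm, from -1 to 1; "wx", "wy", "wz": the turn, a rotation vector about the tool's x, y, z each as a share of 5 degrees, from -1 to 1. In form: [{"hand": .., "tx": .., "ty": .., "tz": .., "wx": .., "wy": .., "wz": ..}, ...]. A call has 1 to 20 rows; each row shifts and turns the commanded pose from where the row before left it, along the tool's axes as they then stand; what a row does not reach is not made up. A row lasts 1/12 s, in which the tool goes at most 41.7 mm and 7.16 degrees, less where a joint would pass 70% of its speed; a pose out of reach is approached as far as the arm can. A call with a number of a shift or a turn outside -1 to 1 is refused whole. A call with a gripper value outside its range is refused whole. The fingers move at their own pace and stop on an object; the grip force is fixed at half the most. Time passes only in rows, so rows that do not move let the fingers close. It gives the time, the measured TCP pose, the force and the opening at its end, in the units of the state.
- get_obs(): the state, without advancing time (a new reading comes with each control period).
- capture(name): name is "side" or "top" or "wrist"; returns the picture (480x640x3 uint8, red, green, blue); there is no depth.
- camera_model(name): a dict with "fx", "fy", "cx", "cy" (pixels), "rvec" (rotation vector, rad) and "tvec" (3), from world to camera coordinates, as OpenCV has them. Camera axes: x right, y down, z forward; pixel columns grow to the right and rows downward; lengths in mm; the calibration is good to about 2 mm. The wrist camera is an equidistant fisheye: a pixel r from the principal point sees the ray r / f radians off the axis. A picture is of the moment at which its call begins: read the wrist's pose just before it. camera_model takes no time and is no camera call; for the wrist camera it gives the pose at the moment of the call.
- close_job(): hands the job in, once; it reports no verdict.
The state is a dict: "time": time; "joint_positions": joint angles; "dq": joint speeds; "tau": joint torques, N m; "tool_pos": TCP position; "tcp_rot": TCP orientation; "contact_force": force on the tool from outside, world axes, zero at the start; "moment": the same for the moment, N m; "grip_width": finger opening in mm.
Only numpy, scipy, OpenCV 4.12 (cv2) and the standard library are available. Lean on these libraries where they do the work, as an engineer would, in place of code of your own. Each camera call takes 0.05 s, during which the arm holds its last target.

### The job

Get this bench ready for Gram staining: lay the slide bridge squarely across the middle of the steel basin, sitting level with its end plates hanging outside the two long sides, and stand the four stain bottles upright in the caddy, one to a cell, in order of use starting from the end nearest the basin: violet first, brown iodine next to it, then the clear decolouriser, and pink safranin at the far end. Set things down rather than dropping them, tip no bottle over, and leave the slide box, the timer and the wash bottle where they are.

Things in the scene. Friction and masses are not known exactly. Their poses are not given: they have to be found in the camera images.
- violet_mid (a point): Violet (crystal violet) squeeze bottle, upright and round: body 38 mm in diameter with straight sides up to 68 mm, sloping to a 29 mm wide cap, 100 mm tall in all, about 75 g. The point is on its axis, half-way up (50 mm above its foot); z is up, yaw means nothing. Deep violet body and cap, white blank label band. Loose, starts standing on the bench.
- iodine_mid (a point): Brown (iodine) squeeze bottle, upright and round: body 38 mm in diameter with straight sides up to 68 mm, sloping to a 29 mm wide cap, 100 mm tall in all, about 75 g. The point is on its axis, half-way up (50 mm above its foot); z is up, yaw means nothing. Dark brown body and cap, otherwise as the violet one.
- decolouriser_mid (a point): Clear (decolouriser) squeeze bottle, upright and round: body 38 mm in diameter with straight sides up to 68 mm, sloping to a 29 mm wide cap, 100 mm tall in all, about 75 g. The point is on its axis, half-way up (50 mm above its foot); z is up, yaw means nothing. Very pale, nearly white body and white cap, otherwise as the violet one.
- safranin_mid (a point): Pink (safranin) squeeze bottle, upright and round: body 38 mm in diameter with straight sides up to 68 mm, sloping to a 29 mm wide cap, 100 mm tall in all, about 75 g. The point is on its axis, half-way up (50 mm above its foot); z is up, yaw means nothing. Rose-pink body and cap, otherwise as the violet one.
- bridge_mid (a point): Slide bridge, loose, ~140 g: two metal bars along its y (150 long, 6 wide, 8 high; 56 mm over their outer faces along x, where fingers can take both) joined by black end plates 62 mm along x, 4 thick, 24 high, inner faces 150 mm apart, hanging 16 mm below the bars. Point: mid-length, between the bars at half their height, 20 mm above the plates' feet (on the bench at start). Same either way round.
- caddy: Fixed low teal tray, 64 mm (its x) by 244 mm (its y), 18 mm high, with four open cells in a row along y. Origin: centre of underside, on the bench; x roughly away from the robot, y to the robot's left. Cell centres at x = 0, y = +90, +30, -30, -90 mm; cells 56 mm square inside, paler floor 4 mm above the bench, walls 4 mm thick.
- basin: Fixed open steel basin, 200 mm along its x (roughly away from the robot) by 130 mm along its y outside, rim 45 mm above the bench, walls 4 mm, purple-stained floor, drain stub at the far end. Origin: centre of underside, on the bench. Left or right of the caddy. The bridge goes over it with bars along the basin's y, plates 10 mm clear of the long sides, its point then 49 mm above the bench.
- slide_box: Bystander: closed green slide box with a white label on its lid, 85 x 100 x 32 mm, loose, beyond the caddy. Origin: centre of its underside.
- timer: Bystander: white kitchen-style timer lying flat, 50 x 72 x 22 mm, loose, on the far left. Origin: centre of its underside.
- wash_bottle: Bystander: pale wash bottle with a blue cap and a bent spout, 60 mm in diameter, about 178 mm tall with its spout, loose, on the far right. Origin: centre of its underside.

How it is judged (in metres and radians):
At the end, for the whole second after the job is handed in: Bottles upright in their own cells (14 mm of centre, 5 deg), from the basin end: violet, iodine, decolouriser, safranin. Bridge on the rim, plates outside the long sides: 30 mm of mid-length, 13 mm of centre line, height 4 mm, level 3 deg, square 11 deg. All released, at rest (((y of basin in the frame of caddy above 0 m and y of violet_mid in the frame of caddy between 0.076 and 0.104 m and y of iodine_mid in the frame of caddy between 0.016 and 0.044 m and y of decolouriser_mid in the frame of caddy between -0.044 and -0.016 m and y of safranin_mid in the frame of caddy between -0.104 and -0.076 m) or (y of basin in the frame of caddy below 0 m and y of violet_mid in the frame of caddy between -0.104 and -0.076 m and y of iodine_mid in the frame of caddy between -0.044 and -0.016 m and y of decolouriser_mid in the frame of caddy between 0.016 and 0.044 m and y of safranin_mid in the frame of caddy between 0.076 and 0.104 m)) and x of violet_mid in the frame of caddy between -0.014 and 0.014 m and z of violet_mid in the frame of caddy between 0.05 and 0.058 m and angle between each of violet_mid, iodine_mid, decolouriser_mid, safranin_mid's own z axis and vertical below 0.08 rad and linear speed of each of violet, iodine, decolouriser, safranin, bridge below 0.02 m/s and x of iodine_mid in the frame of caddy between -0.014 and 0.014 m and z of iodine_mid in the frame of caddy between 0.05 and 0.058 m and x of decolouriser_mid in the frame of caddy between -0.014 and 0.014 m and z of decolouriser_mid in the frame of caddy between 0.05 and 0.058 m and x of safranin_mid in the frame of caddy between -0.014 and 0.014 m and z of safranin_mid in the frame of caddy between 0.05 and 0.058 m and x of bridge_mid in the frame of basin between -0.03 and 0.03 m and y of bridge_mid in the frame of basin between -0.013 and 0.013 m and z of bridge_mid in the frame of basin between 0.045 and 0.053 m and angle between the y axis of bridge_mid and the y axis of basin, either way round below 0.2 rad and angle between bridge_mid's own z axis and vertical below 0.06 rad); the robot touches nothing.
It fails at once if the slide box was pushed out of its place (more than 20 mm) (distance of slide_box from where it was at the start of the episode above 0.02 m).
It fails at once if the timer was pushed out of its place (more than 20 mm) (distance of timer from where it was at the start of the episode above 0.02 m).
It fails at once if the wash bottle was pushed out of its place (more than 20 mm) (distance of wash_bottle from where it was at the start of the episode above 0.02 m).
It fails at once if a stain bottle was tipped over (more than about 35 degrees) (angle between any of violet_mid, iodine_mid, decolouriser_mid, safranin_mid's own z axis and vertical above 0.6 rad).
It fails at once if a bottle or the bridge was dropped (falling free of the fingers faster than 0.75 m/s, a drop of about 30 mm) ((linear speed of violet above 0.75 m/s and contact force between violet and the fingers below 0.05 N) or (linear speed of iodine above 0.75 m/s and contact force between iodine and the fingers below 0.05 N) or (linear speed of decolouriser above 0.75 m/s and contact force between decolouriser and the fingers below 0.05 N) or (linear speed of safranin above 0.75 m/s and contact force between safranin and the fingers below 0.05 N) or (linear speed of bridge above 0.75 m/s and contact force between bridge and the fingers below 0.05 N)).
It also fails if it takes over 115 s, if anything falls off the work surface, if the arm or the gripper's body presses on something with over 40 N, if the wrist force passes 120 N, or if a joint passes its speed limit or range.

## Working session

There is one attempt and no reset: what is moved stays moved. The work goes in short steps, Python scripts to look and compute and a tool call to move; the robot and the scene stay as the last step left them, time stands still between calls to the robot, and variables do not carry over. Pictures are saved under pics/ and viewed, and the job is handed in when it is done.

Besides the shell and the picture viewer there is one more tool, called after "Call:" by a JSON object that holds its "op" and its "data". drive_tool: Moves the arm, as the interface text tells. Its arguments: {"type":"object","properties":{"deltas":{"type":"array","items":{"type":"object","properties":{"hand":{"type":"number"},"tx":{"type":"number"},"ty":{"type":"number"},"tz":{"type":"number"},"wx":{"type":"number"},"wy":{"type":"number"},"wz":{"type":"number"}}}}},"required":["deltas"]}

```bash
mkdir -p pics; ls; python3 - <<'E'
from plant import *
import cv2
print(get_obs())
for n in ["side","top","wrist"]:
    print(n,camera_model(n))
    cv2.imwrite(f"pics/{n}0.png",capture(n)[:,:,::-1])
E
```

```text
pics
{'time': 0.0, 'joint_positions': array([-1.48398981e+00,  3.42728205e-01,  1.52501585e+00,  7.81332421e-06,
        1.27536051e+00, -1.45980863e-01]), 'dq': array([ 0.00071702, -0.00059812, -0.00105083,  0.00072292, -0.0011037 ,
        0.0008863 ]), 'tau': array([ 4.20894594e-04, -4.31240952e+01, -2.44216257e+01,  7.18799606e-02,
        5.60735771e-02, -1.18567600e-04]), 'tool_pos': array([ 121.11348896, -510.45494925,  240.04249362]), 'tcp_rot': array([-3.14136533e+00,  1.49474072e-03, -1.33801106e+00]), 'contact_force': array([ 1.22441623, -0.2482487 , -0.40220279]), 'moment': array([0.00401812, 0.01878723, 0.05693981]), 'grip_width': 91.78395691562199}
side {'fx': 615.5530949994836, 'fy': 615.5530949994836, 'cx': 331.91169736813504, 'cy': 243.08683364800285, 'rvec': array([ 0.09869067, -2.88678351,  1.16272393]), 'tvec': array([ 624.82126151,   92.11404216, 1221.7928247 ])}
top {'fx': 567.7940428995397, 'fy': 567.7940428995397, 'cx': 310.14410945000515, 'cy': 233.3289448651955, 'rvec': array([ 2.10245805, -2.12992367,  0.17153225]), 'tvec': array([   6.09322243,  631.11834479, 1260.87054123])}
wrist {'fx': 371.64829954431775, 'fy': 371.64829954431775, 'cx': 315.1552978389774, 'cy': 235.44427838163466, 'rvec': array([-2.27260322,  1.79888595,  0.26945543]), 'tvec': array([-523.99440815,  -36.63499457,  391.59354783])}
```

View pics/top0.png

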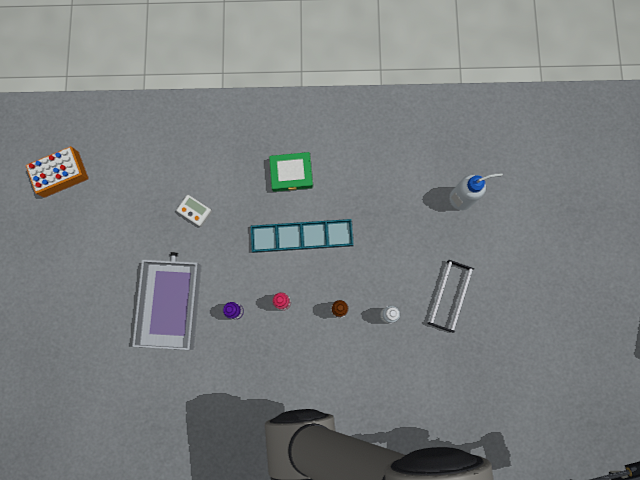

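View pics/side0.png

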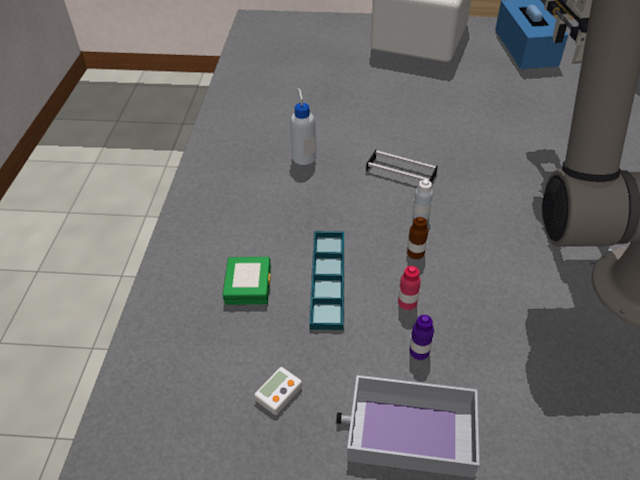

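View pics/wrist0.png

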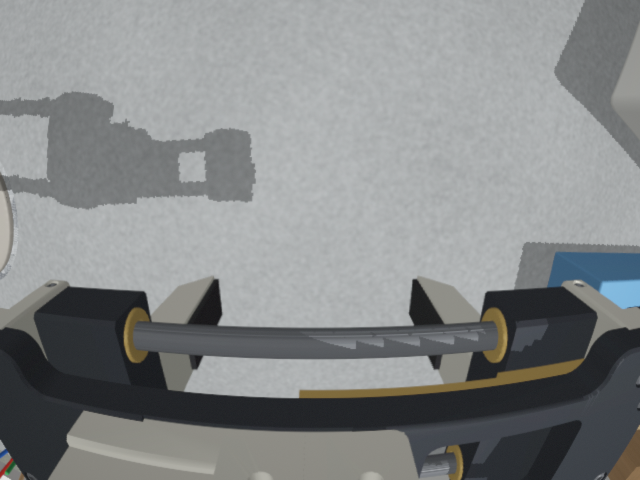

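```bash
cat > h.py <<'E'
import numpy as np, cv2
from plant import *
def ray(cm,u,v):
    R,_=cv2.Rodrigues(cm['rvec']); t=cm['tvec']
    d=R.T@np.array([(u-cm['cx'])/cm['fx'],(v-cm['cy'])/cm['fy'],1.]); return -R.T@t,d/np.linalg.norm(d)
def onplane(cm,u,v,z):
    c,d=ray(cm,u,v); return c+d*(z-c[2])/d[2]
def proj(cm,P):
    return cv2.projectPoints(np.float64(P).reshape(-1,3),cm['rvec'],cm['tvec'],np.array([[cm['fx'],0,cm['cx']],[0,cm['fy'],cm['cy']],[0,0,1.]]),None)[0].reshape(-1,2)
E
python3 - <<'E'
import plant; print([x for x in dir(plant) if not x.startswith('__')]); print(getattr(plant,'tcp_to_tips',None))
from h import *
for n in ['top','side']: print(ray(camera_model(n),320,240))
im=cv2.imread('pics/top0.png')
for n,(x,y,w,h) in dict(a=(210,270,200,60),b=(120,240,100,120),c=(410,250,80,90),d=(235,140,130,120)).items():
    s=min(800/w,600/h); cv2.imwrite(f'pics/z{n}.png',cv2.resize(im[y:y+h,x:x+w],None,fx=int(s),fy=int(s),interpolation=cv2.INTER_CUBIC)); print(n,x,y,int(s))
im=cv2.imread('pics/side0.png')
cv2.imwrite('pics/zs.png',cv2.resize(im[140:370,300:460],None,fx=2.6,fy=2.6,interpolation=cv2.INTER_CUBIC))
E
```

```text
['Unreachable', 'camera_model', 'capture', 'close_job', 'get_obs', 'tcp_to_tips']
14.0
(array([ 391.51277951,  -28.02978711, 1354.27991522]), array([ 0.16994003,  0.00248495, -0.98545127]))
(array([567.28002712, 821.71472936, 945.85547863]), array([ 0.06904826, -0.69352322, -0.71711776]))
a 210 270 4
b 120 240 5
c 410 250 6
d 235 140 5
```

View pics/za.png

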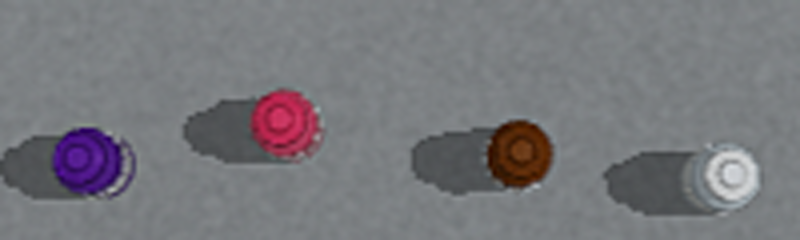

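View pics/zb.png

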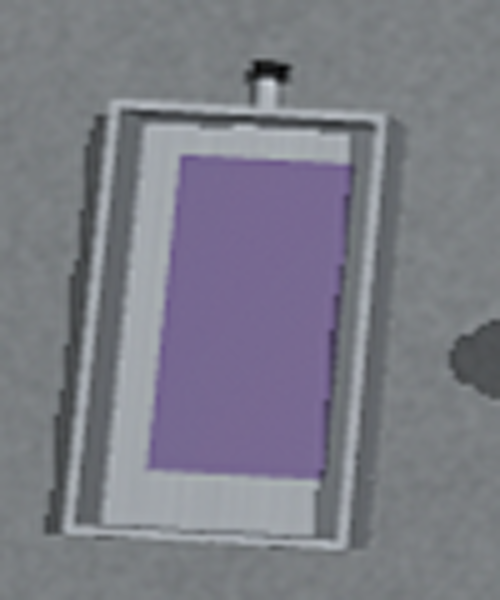

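View pics/zc.png

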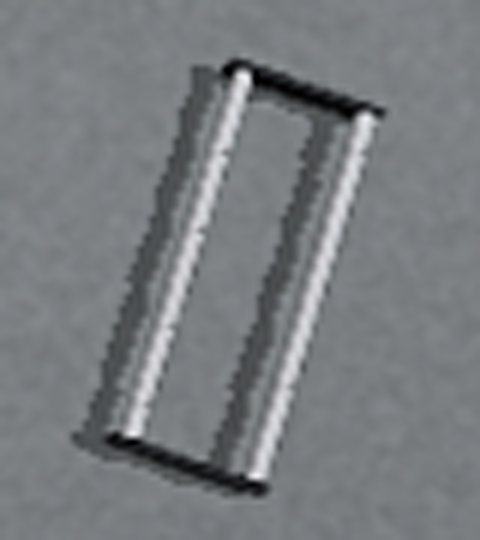

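View pics/zd.png

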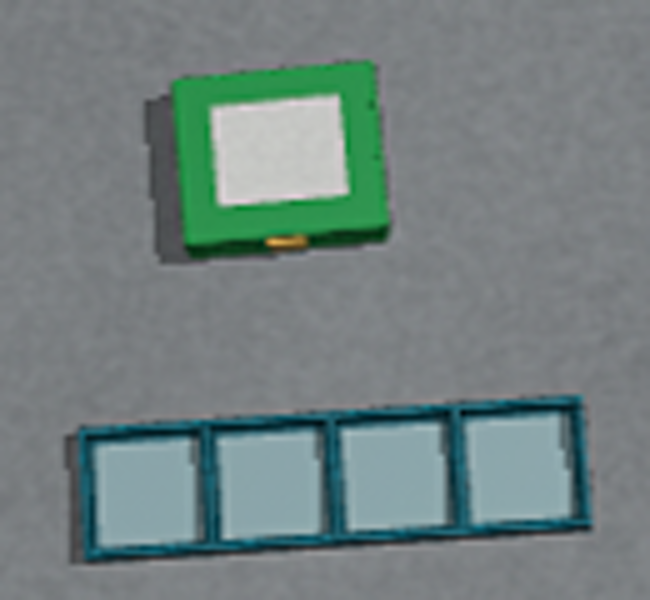

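View pics/zs.png

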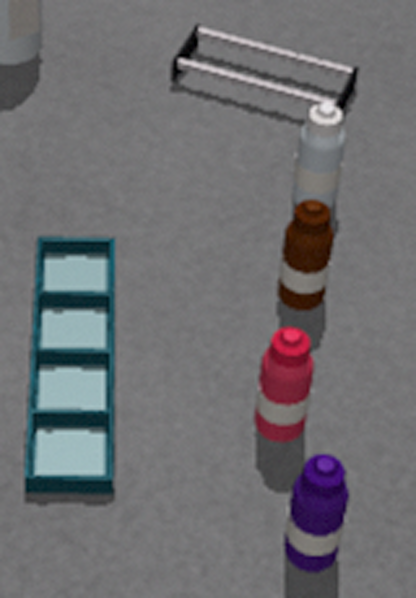

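```bash
python3 - <<'E'
from h import *
T=camera_model('top');S=camera_model('side')
f=lambda p,o,s:((p[0]+.5)/s-.5+o[0],(p[1]+.5)/s-.5+o[1])
P=lambda p,o,s,z:onplane(T,*f(p,o,s),z)[:2]
for n,p,sp in [('vio',(78,158),(324,463)),('pink',(281,119),(292,336)),('br',(521,152),(313,209)),('wh',(733,174),(327,107))]:
    c1,d1=ray(T,*f(p,(210,270),4)); c2,d2=ray(S,*f(sp,(300,140),2.6))
    A=np.stack([d1,-d2],1); k=np.linalg.lstsq(A,c2-c1,rcond=None)[0]
    print(n,P(p,(210,270),4,100).round(1),'tri',((c1+k[0]*d1+c2+k[1]*d2)/2).round(1),np.linalg.norm(c1+k[0]*d1-c2-k[1]*d2).round(1))
def q(pts,o,s,z,n):
    X=np.array([P(p,o,s,z) for p in pts]); print(n,X.round(1).tolist(),'c',X.mean(0).round(1),'sides',[np.linalg.norm(X[i]-X[(i+1)%4]).round(1) for i in range(4)],'dirs',[np.arctan2(*(X[(i+1)%4]-X[i])[::-1]).round(3) for i in range(4)])
q([(110,101),(387,116),(346,549),(65,534)],(120,240),5,45,'basin')
q([(80,430),(581,397),(590,527),(88,561)],(235,140),5,18,'caddy')
q([(241,72),(367,115),(257,478),(131,436)],(410,250),6,24,'bridge')
q([(172,80),(374,60),(388,228),(186,244)],(235,140),5,32,'box')
E
```

```text
vio [456.5 177.2] tri [456.2 177.  101.2] 0.5
pink [476.5  65.3] tri [475.5  65.5  99.8] 2.1
br [456.8 -66.3] tri [456.3 -66.2  98.3] 1.3
wh [ 443.5 -181.6] tri [ 442.4 -181.1  103.3] 1.9
basin [[576.4, 393.4], [567.6, 263.0], [369.7, 276.7], [377.7, 405.5]] c [472.8 334.6] sides [np.float64(130.8), np.float64(198.4), np.float64(129.1), np.float64(199.1)] dirs [np.float64(-1.639), np.float64(3.073), np.float64(1.508), np.float64(-0.06)]
caddy [[659.6, 141.7], [672.0, -99.3], [608.7, -102.1], [595.8, 137.4]] c [634.   19.4] sides [np.float64(241.4), np.float64(63.4), np.float64(239.8), np.float64(63.9)] dirs [np.float64(-1.519), np.float64(-3.098), np.float64(1.625), np.float64(0.068)]
bridge [[565.0, -328.6], [547.4, -376.6], [408.3, -326.0], [424.7, -278.8]] c [ 486.4 -327.5] sides [np.float64(51.1), np.float64(148.0), np.float64(50.0), np.float64(148.8)] dirs [np.float64(-1.922), np.float64(2.793), np.float64(1.236), np.float64(-0.341)]
box [[829.8, 96.5], [838.2, -2.0], [753.6, -7.8], [747.3, 89.5]] c [792.2  44.1] sides [np.float64(98.8), np.float64(84.8), np.float64(97.6), np.float64(82.8)] dirs [np.float64(-1.486), np.float64(-3.073), np.float64(1.635), np.float64(0.084)]
```

```bash
cat >> h.py <<'E'
def rem(x,y,z,yaw):
    o=get_obs(); p=o['tool_pos']; r=o['tcp_rot']
    from scipy.spatial.transform import Rotation as Ro
    R=Ro.from_euler('xyz',r).as_matrix(); psi=np.arctan2(R[1,0],R[0,0])
    D=np.array([[np.cos(yaw),np.sin(yaw),0],[np.sin(yaw),-np.cos(yaw),0],[0,0,-1.]])
    dy=(yaw-psi+np.pi)%(2*np.pi)-np.pi
    print('t',round(o['time'],2),'pos',p.round(1),'yaw',psi.round(3),'tilt',np.degrees(np.arccos(-R[2,2])).round(2),'grip',round(o['grip_width'],1),'F',o['contact_force'].round(1))
    print(' wz sum',round(np.degrees(-dy)/5,2),' then (at target yaw) t-sum shares',(D@(np.array([x,y,z])-p)/40).round(2), '(at cur yaw)',(R.T@(np.array([x,y,z])-p)/40).round(2))
E
python3 -c "
from h import *
rem(486.4,-327.5,150,-1.918)"
```

```text
t 0.15 pos [ 121.1 -510.6  240.2] yaw -1.338 tilt 0.06 grip 91.8 F [ 0.1 -0.4 -0.2]
 wz sum 6.65  then (at target yaw) t-sum shares [-7.41 -7.03  2.26] (at cur yaw) [-2.34 -9.94  2.26]
```

Call:
{"op": "drive_tool", "data": {"deltas": [{"wz": 0.95, "hand": -1}, {"wz": 0.95, "hand": -1}, {"wz": 0.95, "hand": -1}, {"wz": 0.95, "hand": -1}, {"wz": 0.95, "hand": -1}, {"wz": 0.95, "hand": -1}, {"wz": 0.95, "hand": -1}]}}

```text
invalid input
```

Call:
{"op": "drive_tool", "data": {"deltas": [{"tx": -0.62, "ty": -0.58, "hand": -1}, {"tx": -0.62, "ty": -0.58, "hand": -1}, {"tx": -0.62, "ty": -0.58, "hand": -1}, {"tx": -0.62, "ty": -0.58, "hand": -1}, {"tx": -0.62, "ty": -0.58, "hand": -1}, {"tx": -0.62, "ty": -0.58, "hand": -1}, {"tx": -0.62, "ty": -0.58, "hand": -1}, {"tx": -0.62, "ty": -0.58, "hand": -1}, {"tx": -0.62, "ty": -0.58, "hand": -1}, {"tx": -0.62, "ty": -0.58, "hand": -1}, {"tx": -0.62, "ty": -0.58, "hand": -1}, {"tx": -0.62, "ty": -0.58, "hand": -1}, {"hand": -1}]}}

```text
invalid input
```

```bash
python3 -c "
from h import *
rem(486.4,-327.5,19,-1.918)
cv2.imwrite('pics/w1.png',capture('wrist')[:,:,::-1])"
```

```text
t 0.15 pos [ 121.1 -510.6  240.2] yaw -1.338 tilt 0.06 grip 91.8 F [ 0.1 -0.4 -0.2]
 wz sum 6.65  then (at target yaw) t-sum shares [-7.41 -7.03  5.53] (at cur yaw) [-2.34 -9.94  5.53]
```

View pics/w1.png

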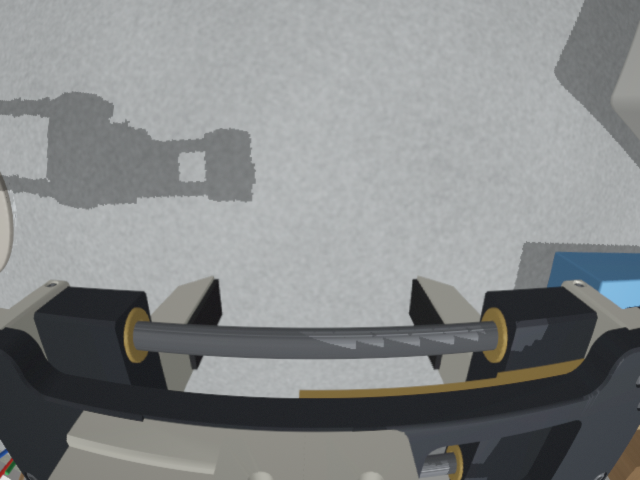

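All fields seem to be required per row. The wrist picture is unchanged, so nothing moved.

Call:
{"op": "drive_tool", "data": {"deltas": [{"hand": -1, "tx": 0, "ty": 0, "tz": 0, "wx": 0, "wy": 0, "wz": 0.95}, {"hand": -1, "tx": 0, "ty": 0, "tz": 0, "wx": 0, "wy": 0, "wz": 0.95}, {"hand": -1, "tx": 0, "ty": 0, "tz": 0, "wx": 0, "wy": 0, "wz": 0.95}, {"hand": -1, "tx": 0, "ty": 0, "tz": 0, "wx": 0, "wy": 0, "wz": 0.95}, {"hand": -1, "tx": 0, "ty": 0, "tz": 0, "wx": 0, "wy": 0, "wz": 0.95}, {"hand": -1, "tx": 0, "ty": 0, "tz": 0, "wx": 0, "wy": 0, "wz": 0.95}, {"hand": -1, "tx": 0, "ty": 0, "tz": 0, "wx": 0, "wy": 0, "wz": 0.95}]}}

```text
time: 0.78
tool_pos: [121.1, -510.7, 240.6]
tcp_rot: [3.141, 0.0, -1.922]
contact_force: [0.1, -0.3, -0.5]
grip_width: 92.1
```

Call:
{"op": "drive_tool", "data": {"deltas": [{"hand": -1, "tx": -0.62, "ty": -0.59, "tz": 0, "wx": 0, "wy": 0, "wz": 0}, {"hand": -1, "tx": -0.62, "ty": -0.59, "tz": 0, "wx": 0, "wy": 0, "wz": 0}, {"hand": -1, "tx": -0.62, "ty": -0.59, "tz": 0, "wx": 0, "wy": 0, "wz": 0}, {"hand": -1, "tx": -0.62, "ty": -0.59, "tz": 0, "wx": 0, "wy": 0, "wz": 0}, {"hand": -1, "tx": -0.62, "ty": -0.59, "tz": 0, "wx": 0, "wy": 0, "wz": 0}, {"hand": -1, "tx": -0.62, "ty": -0.59, "tz": 0, "wx": 0, "wy": 0, "wz": 0}, {"hand": -1, "tx": -0.62, "ty": -0.59, "tz": 0, "wx": 0, "wy": 0, "wz": 0}, {"hand": -1, "tx": -0.62, "ty": -0.59, "tz": 0, "wx": 0, "wy": 0, "wz": 0}, {"hand": -1, "tx": -0.62, "ty": -0.59, "tz": 0, "wx": 0, "wy": 0, "wz": 0}, {"hand": -1, "tx": -0.62, "ty": -0.59, "tz": 0, "wx": 0, "wy": 0, "wz": 0}, {"hand": -1, "tx": -0.62, "ty": -0.59, "tz": 0, "wx": 0, "wy": 0, "wz": 0}, {"hand": -1, "tx": -0.62, "ty": -0.59, "tz": 0, "wx": 0, "wy": 0, "wz": 0}, {"hand": -1, "tx": 0, "ty": 0, "tz": 0, "wx": 0, "wy": 0, "wz": 0}]}}

```text
time: 1.87
tool_pos: [493.1, -324.2, 240.1]
tcp_rot: [-3.14, 0.002, -1.914]
contact_force: [-1.6, 0.2, 0.1]
grip_width: 92.0
```

```bash
python3 -c "
from h import *
rem(486.4,-327.5,19,-1.918)
cv2.imwrite('pics/w2.png',capture('wrist')[:,:,::-1])"
```

```text
t 1.87 pos [ 493.1 -324.2  240.1] yaw -1.914 tilt 0.13 grip 92.0 F [-1.6  0.2  0.1]
 wz sum 0.05  then (at target yaw) t-sum shares [0.13 0.13 5.53] (at cur yaw) [0.14 0.14 5.53]
```

View pics/w2.png

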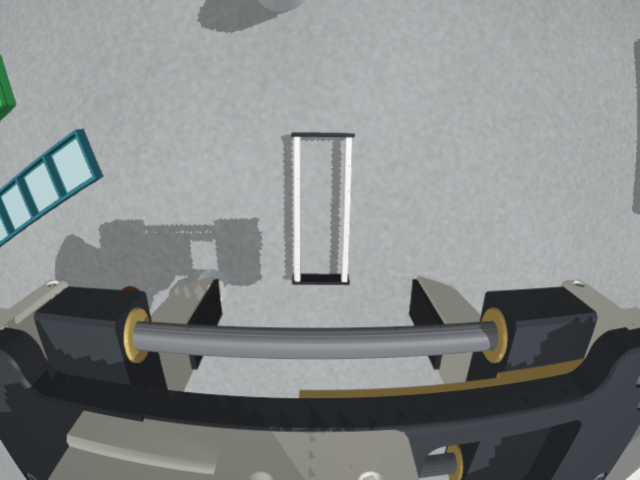

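The bridge appears centred between the fingers (bars at columns 297 and 348, plates at rows 134 and 280), aligned within about a degree. Descending.

Call:
{"op": "drive_tool", "data": {"deltas": [{"hand": -1, "tx": 0, "ty": 0, "tz": 0.8, "wx": 0, "wy": 0, "wz": 0}, {"hand": -1, "tx": 0, "ty": 0, "tz": 0.8, "wx": 0, "wy": 0, "wz": 0}, {"hand": -1, "tx": 0, "ty": 0, "tz": 0.8, "wx": 0, "wy": 0, "wz": 0}, {"hand": -1, "tx": 0, "ty": 0, "tz": 0.8, "wx": 0, "wy": 0, "wz": 0}, {"hand": -1, "tx": 0, "ty": 0, "tz": 0.5, "wx": 0, "wy": 0, "wz": 0}, {"hand": -1, "tx": 0, "ty": 0, "tz": 0, "wx": 0, "wy": 0, "wz": 0}, {"hand": -1, "tx": 0, "ty": 0, "tz": 0, "wx": 0, "wy": 0, "wz": 0}]}}

```text
time: 2.5
tool_pos: [487.7, -327.8, 92.2]
tcp_rot: [3.139, 0.001, -1.919]
contact_force: [-0.3, -0.4, -0.8]
grip_width: 91.6
```

```bash
python3 -c "
from h import *
rem(486.4,-327.5,19,-1.918)
cv2.imwrite('pics/w3.png',capture('wrist')[:,:,::-1])"
```

```text
t 2.5 pos [ 487.7 -327.8   92.2] yaw -1.919 tilt 0.13 grip 91.6 F [-0.3 -0.4 -0.8]
 wz sum -0.01  then (at target yaw) t-sum shares [0.   0.03 1.83] (at cur yaw) [0.01 0.03 1.83]
```

View pics/w3.png

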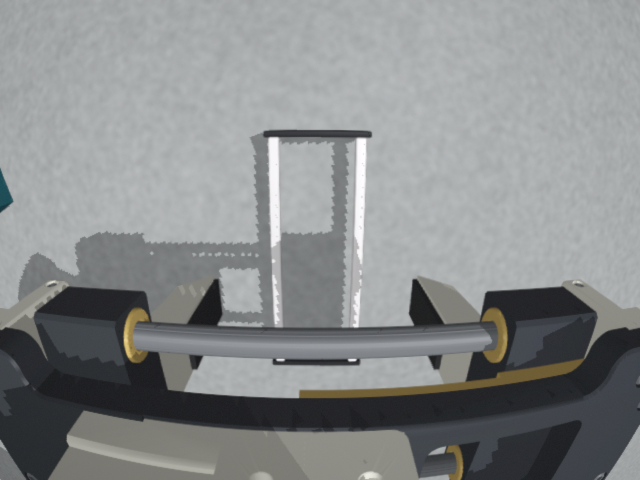

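Bridge centred between jaws (bars at cols 275/360). Descend and close.

Call:
{"op": "drive_tool", "data": {"deltas": [{"hand": -1, "tx": 0, "ty": 0.03, "tz": 0.6, "wx": 0, "wy": 0, "wz": 0}, {"hand": -1, "tx": 0, "ty": 0, "tz": 0.6, "wx": 0, "wy": 0, "wz": 0}, {"hand": -1, "tx": 0, "ty": 0, "tz": 0.4, "wx": 0, "wy": 0, "wz": 0}, {"hand": -1, "tx": 0, "ty": 0, "tz": 0.2, "wx": 0, "wy": 0, "wz": 0}, {"hand": -1, "tx": 0, "ty": 0, "tz": 0, "wx": 0, "wy": 0, "wz": 0}, {"hand": -1, "tx": 0, "ty": 0, "tz": 0, "wx": 0, "wy": 0, "wz": 0}, {"hand": 0, "tx": 0, "ty": 0, "tz": 0, "wx": 0, "wy": 0, "wz": 0}, {"hand": 0.2, "tx": 0, "ty": 0, "tz": 0, "wx": 0, "wy": 0, "wz": 0}, {"hand": 0.5, "tx": 0, "ty": 0, "tz": 0, "wx": 0, "wy": 0, "wz": 0}, {"hand": 1, "tx": 0, "ty": 0, "tz": 0, "wx": 0, "wy": 0, "wz": 0}, {"hand": 1, "tx": 0, "ty": 0, "tz": 0, "wx": 0, "wy": 0, "wz": 0}, {"hand": 1, "tx": 0, "ty": 0, "tz": 0, "wx": 0, "wy": 0, "wz": 0}, {"hand": 1, "tx": 0, "ty": 0, "tz": 0, "wx": 0, "wy": 0, "wz": 0}]}}

```text
time: 3.63
tool_pos: [487.7, -327.2, 21.0]
tcp_rot: [-3.141, -0.0, -1.918]
contact_force: [-1.0, -0.1, 2.8]
grip_width: 55.3
```

Call:
{"op": "drive_tool", "data": {"deltas": [{"hand": 1, "tx": 0, "ty": 0, "tz": -0.3, "wx": 0, "wy": 0, "wz": 0}, {"hand": 1, "tx": 0, "ty": 0, "tz": -0.7, "wx": 0, "wy": 0, "wz": 0}, {"hand": 1, "tx": 0, "ty": 0, "tz": -0.9, "wx": 0, "wy": 0, "wz": 0}, {"hand": 1, "tx": 0, "ty": 0, "tz": -0.9, "wx": 0, "wy": 0, "wz": 0}, {"hand": 1, "tx": 0, "ty": 0, "tz": -0.9, "wx": 0, "wy": 0, "wz": 0}, {"hand": 1, "tx": 0, "ty": 0, "tz": -0.6, "wx": 0, "wy": 0, "wz": 0}, {"hand": 1, "tx": 0, "ty": 0, "tz": -0.3, "wx": 0, "wy": 0, "wz": 0}, {"hand": 1, "tx": 0, "ty": 0, "tz": 0, "wx": 0, "wy": 0, "wz": 0}, {"hand": 1, "tx": 0, "ty": 0, "tz": 0, "wx": 0, "wy": 0, "wz": 0}]}}

```text
time: 4.38
tool_pos: [487.6, -327.0, 205.3]
tcp_rot: [-3.141, -0.0, -1.918]
contact_force: [-0.5, -0.5, -3.0]
grip_width: 55.7
```

```bash
python3 -c "
from h import *
rem(472.8,334.6,120,-.065)
cv2.imwrite('pics/w4.png',capture('wrist')[:,:,::-1])"
```

```text
t 4.38 pos [ 487.6 -327.   205.3] yaw -1.918 tilt 0.06 grip 55.7 F [-0.5 -0.5 -3. ]
 wz sum -21.24  then (at target yaw) t-sum shares [ -1.44 -16.48   2.13] (at cur yaw) [-15.43   5.98   2.12]
```

View pics/w4.png

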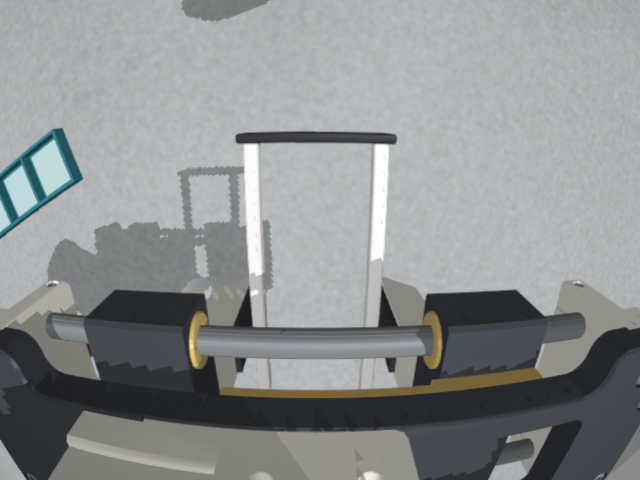

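Bridge held symmetrically (bars at cols 252/380, plate at row 138). Turn it, then carry.

Call:
{"op": "drive_tool", "data": {"deltas": [{"hand": 1, "tx": 0, "ty": 0, "tz": 0, "wx": 0, "wy": 0, "wz": -0.5}, {"hand": 1, "tx": 0, "ty": 0, "tz": 0, "wx": 0, "wy": 0, "wz": -1}, {"hand": 1, "tx": 0, "ty": 0, "tz": 0, "wx": 0, "wy": 0, "wz": -1}, {"hand": 1, "tx": 0, "ty": 0, "tz": 0, "wx": 0, "wy": 0, "wz": -1}, {"hand": 1, "tx": 0, "ty": 0, "tz": 0, "wx": 0, "wy": 0, "wz": -1}, {"hand": 1, "tx": 0, "ty": 0, "tz": 0, "wx": 0, "wy": 0, "wz": -1}, {"hand": 1, "tx": 0, "ty": 0, "tz": 0, "wx": 0, "wy": 0, "wz": -1}, {"hand": 1, "tx": 0, "ty": 0, "tz": 0, "wx": 0, "wy": 0, "wz": -1}, {"hand": 1, "tx": 0, "ty": 0, "tz": 0, "wx": 0, "wy": 0, "wz": -1}, {"hand": 1, "tx": 0, "ty": 0, "tz": 0, "wx": 0, "wy": 0, "wz": -1}, {"hand": 1, "tx": 0, "ty": 0, "tz": 0, "wx": 0, "wy": 0, "wz": -1}, {"hand": 1, "tx": 0, "ty": 0, "tz": 0, "wx": 0, "wy": 0, "wz": -1}, {"hand": 1, "tx": 0, "ty": 0, "tz": 0, "wx": 0, "wy": 0, "wz": -1}, {"hand": 1, "tx": 0, "ty": 0, "tz": 0, "wx": 0, "wy": 0, "wz": -1}, {"hand": 1, "tx": 0, "ty": 0, "tz": 0, "wx": 0, "wy": 0, "wz": -1}, {"hand": 1, "tx": 0, "ty": 0, "tz": 0, "wx": 0, "wy": 0, "wz": -1}, {"hand": 1, "tx": 0, "ty": 0, "tz": 0, "wx": 0, "wy": 0, "wz": -1}, {"hand": 1, "tx": 0, "ty": 0, "tz": 0, "wx": 0, "wy": 0, "wz": -1}, {"hand": 1, "tx": 0, "ty": 0, "tz": 0, "wx": 0, "wy": 0, "wz": -1}, {"hand": 1, "tx": 0, "ty": 0, "tz": 0, "wx": 0, "wy": 0, "wz": -1}]}}

```text
time: 6.1
tool_pos: [486.9, -326.4, 202.5]
tcp_rot: [-3.14, 0.004, -0.212]
contact_force: [0.5, 0.4, -1.0]
grip_width: 55.7
```

Call:
{"op": "drive_tool", "data": {"deltas": [{"hand": 1, "tx": 0, "ty": 0, "tz": 0, "wx": 0, "wy": 0, "wz": -1}, {"hand": 1, "tx": 0, "ty": 0, "tz": 0, "wx": 0, "wy": 0, "wz": -0.74}, {"hand": 1, "tx": 0, "ty": 0, "tz": 0, "wx": 0, "wy": 0, "wz": 0}, {"hand": 1, "tx": 0, "ty": 0, "tz": 0, "wx": 0, "wy": 0, "wz": 0}]}}

```text
time: 6.43
tool_pos: [487.1, -326.6, 203.2]
tcp_rot: [-3.14, 0.002, -0.067]
contact_force: [0.3, 0.8, -1.6]
grip_width: 55.4
```

```bash
python3 -c "
from h import *
rem(472.8,334.6,120,-.065)"
```

```text
t 6.43 pos [ 487.1 -326.6  203.2] yaw -0.067 tilt 0.17 grip 55.4 F [ 0.3  0.8 -1.6]
 wz sum -0.02  then (at target yaw) t-sum shares [ -1.43 -16.47   2.08] (at cur yaw) [ -1.46 -16.47   2.11]
```

Call:
{"op": "drive_tool", "data": {"deltas": [{"hand": 1, "tx": -0.07, "ty": -0.4, "tz": 0, "wx": 0, "wy": 0, "wz": 0}, {"hand": 1, "tx": -0.07, "ty": -0.8, "tz": 0, "wx": 0, "wy": 0, "wz": 0}, {"hand": 1, "tx": -0.07, "ty": -0.9, "tz": 0, "wx": 0, "wy": 0, "wz": 0}, {"hand": 1, "tx": -0.07, "ty": -0.9, "tz": 0, "wx": 0, "wy": 0, "wz": 0}, {"hand": 1, "tx": -0.07, "ty": -0.9, "tz": 0, "wx": 0, "wy": 0, "wz": 0}, {"hand": 1, "tx": -0.07, "ty": -0.9, "tz": 0, "wx": 0, "wy": 0, "wz": 0}, {"hand": 1, "tx": -0.07, "ty": -0.9, "tz": 0, "wx": 0, "wy": 0, "wz": 0}, {"hand": 1, "tx": -0.07, "ty": -0.9, "tz": 0, "wx": 0, "wy": 0, "wz": 0}, {"hand": 1, "tx": -0.07, "ty": -0.9, "tz": 0, "wx": 0, "wy": 0, "wz": 0}, {"hand": 1, "tx": -0.07, "ty": -0.9, "tz": 0, "wx": 0, "wy": 0, "wz": 0}, {"hand": 1, "tx": -0.07, "ty": -0.9, "tz": 0, "wx": 0, "wy": 0, "wz": 0}, {"hand": 1, "tx": -0.07, "ty": -0.9, "tz": 0, "wx": 0, "wy": 0, "wz": 0}, {"hand": 1, "tx": -0.07, "ty": -0.9, "tz": 0, "wx": 0, "wy": 0, "wz": 0}, {"hand": 1, "tx": -0.07, "ty": -0.9, "tz": 0, "wx": 0, "wy": 0, "wz": 0}, {"hand": 1, "tx": -0.07, "ty": -0.9, "tz": 0, "wx": 0, "wy": 0, "wz": 0}, {"hand": 1, "tx": -0.07, "ty": -0.9, "tz": 0, "wx": 0, "wy": 0, "wz": 0}, {"hand": 1, "tx": -0.07, "ty": -0.9, "tz": 0, "wx": 0, "wy": 0, "wz": 0}, {"hand": 1, "tx": -0.07, "ty": -0.9, "tz": 0, "wx": 0, "wy": 0, "wz": 0}, {"hand": 1, "tx": -0.07, "ty": -0.6, "tz": 0, "wx": 0, "wy": 0, "wz": 0}, {"hand": 1, "tx": -0.07, "ty": -0.3, "tz": 0, "wx": 0, "wy": 0, "wz": 0}]}}

```text
time: 8.1
tool_pos: [473.6, 338.1, 203.7]
tcp_rot: [-3.141, 0.001, -0.064]
contact_force: [0.2, -1.2, -2.2]
grip_width: 55.1
```

Call:
{"op": "drive_tool", "data": {"deltas": [{"hand": 1, "tx": 0, "ty": 0, "tz": 0.4, "wx": 0, "wy": 0, "wz": 0}, {"hand": 1, "tx": 0, "ty": 0, "tz": 0.8, "wx": 0, "wy": 0, "wz": 0}, {"hand": 1, "tx": 0, "ty": 0, "tz": 0.7, "wx": 0, "wy": 0, "wz": 0}, {"hand": 1, "tx": 0, "ty": 0, "tz": 0.3, "wx": 0, "wy": 0, "wz": 0}, {"hand": 1, "tx": 0, "ty": 0, "tz": 0, "wx": 0, "wy": 0, "wz": 0}, {"hand": 1, "tx": 0, "ty": 0, "tz": 0, "wx": 0, "wy": 0, "wz": 0}]}}

```text
time: 8.6
tool_pos: [474.3, 334.5, 116.1]
tcp_rot: [3.14, 0.002, -0.066]
contact_force: [1.3, -0.7, -1.1]
grip_width: 55.6
```

```bash
python3 -c "
from h import *
rem(472.8,334.6,50,-.065)
cv2.imwrite('pics/t5.png',cv2.resize(capture('top')[210:390,60:300,::-1],None,fx=3,fy=3,interpolation=cv2.INTER_CUBIC))
cv2.imwrite('pics/s5.png',capture('side')[:,:,::-1])
cv2.imwrite('pics/w5.png',capture('wrist')[:,:,::-1])"
```

```text
t 8.6 pos [474.3 334.5 116.1] yaw -0.066 tilt 0.12 grip 55.6 F [ 1.3 -0.7 -1.1]
 wz sum -0.01  then (at target yaw) t-sum shares [-0.04 -0.    1.65] (at cur yaw) [-0.03 -0.    1.65]
```

View pics/t5.png

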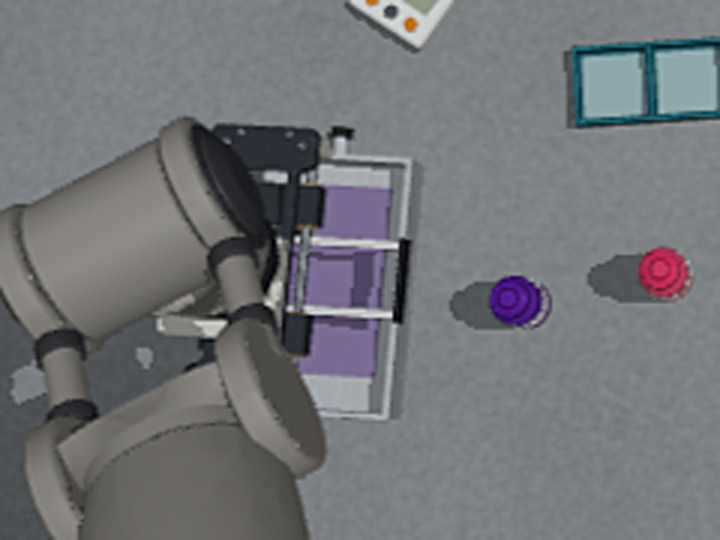

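View pics/s5.png

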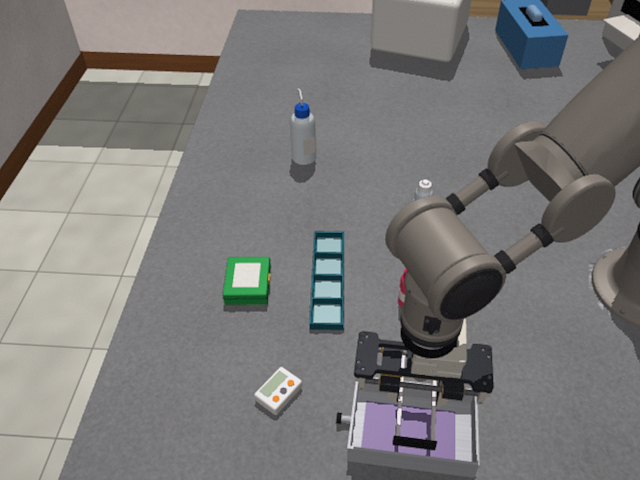

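View pics/w5.png

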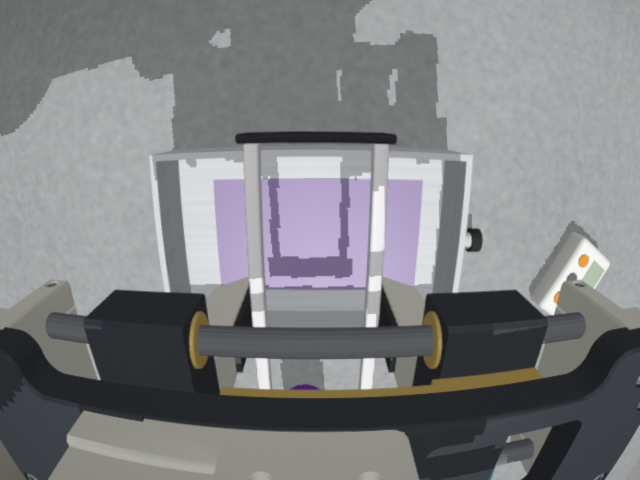

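```bash
python3 - <<'E'
from h import *
T=camera_model('top')
A=[onplane(T,60+(x+.5)/3-.5,210+(y+.5)/3-.5,119)[:2] for x,y in [(400,245),(395,315)]]
A.append(onplane(T,60+(409)/3-.5,210+280/3-.5,119)[:2]) # plate outer
c=np.array([472.8,334.6]); u=np.array([np.sin(.065),np.cos(.065)]); v=np.array([np.cos(.065),-np.sin(.065)])
for a in A: print(a.round(1),'y',((a-c)@u).round(1),'x',((a-c)@v).round(1))
E
```

```text
[495.  253.7] y -79.3 x 27.4
[444.6 256. ] y -80.3 x -23.1
[470.  246.9] y -87.7 x 2.9
```

```bash
python3 - <<'E'
from h import *
im=capture('top')
cv2.imwrite('pics/t6.png',cv2.resize(im[280:325,160:205,::-1],None,fx=12,fy=12,interpolation=cv2.INTER_NEAREST))
T=camera_model('top');S=camera_model('side')
c=np.array([472.8,334.6]); u=np.array([np.sin(.065),np.cos(.065)]); v=np.array([np.cos(.065),-np.sin(.065)])
for s in [1,-1]:
  for x,y,z in [(0,75,119),(0,79,119),(0,79,95),(31,79,119),(-31,79,119)]:
    p=np.r_[c+u*s*y+v*x,z]; print(s,x,y,z,'top',proj(T,p)[0].round(1),'side',proj(S,p)[0].round(1))
cv2.imwrite('pics/s6.png',cv2.resize(capture('side')[400:470,380:450,::-1],None,fx=8,fy=8,interpolation=cv2.INTER_NEAREST))
E
```

```text
1 0 75 119 top [121.7 300.2] side [416.  440.4]
1 0 79 119 top [119.9 300.1] side [415.9 443. ]
1 0 79 95 top [123.7 300.8] side [414.3 450.6]
1 31 79 119 top [121.5 285.9] side [394.  440.3]
1 -31 79 119 top [118.3 314.4] side [437.9 445.8]
-1 0 75 119 top [189.9 303.8] side [419.8 352.3]
-1 0 79 119 top [191.7 303.9] side [419.8 350.2]
-1 0 79 95 top [194.2 304.6] side [418.4 358.6]
-1 31 79 119 top [193.  289.7] side [400.4 348.1]
-1 -31 79 119 top [190.4 318.3] side [439.4 352.4]
```

View pics/t6.png

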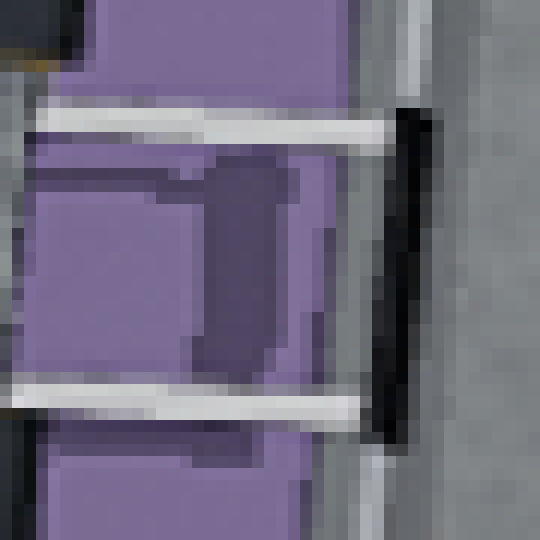

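View pics/s6.png

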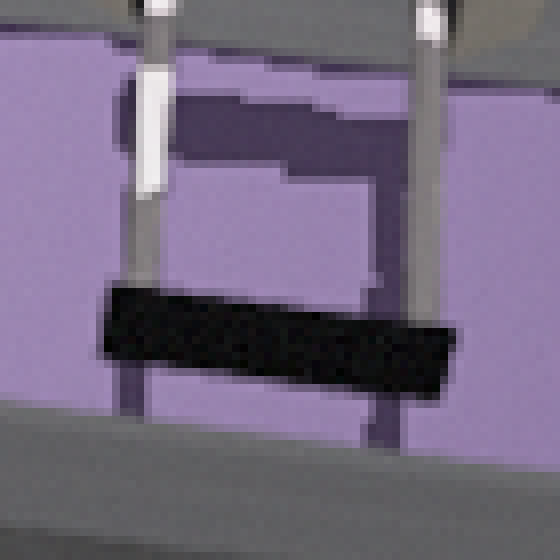

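Top view shows the right plate's inner edge around col 191.6 against 189.9 expected, and the side view agrees: bridge about 3 mm toward -y. Correct by +3 mm in y and lower.

Call:
{"op": "drive_tool", "data": {"deltas": [{"hand": 1, "tx": -0.03, "ty": -0.07, "tz": 0.3, "wx": 0, "wy": 0, "wz": 0}, {"hand": 1, "tx": 0, "ty": 0, "tz": 0.4, "wx": 0, "wy": 0, "wz": 0}, {"hand": 1, "tx": 0, "ty": 0, "tz": 0.4, "wx": 0, "wy": 0, "wz": 0}, {"hand": 1, "tx": 0, "ty": 0, "tz": 0.25, "wx": 0, "wy": 0, "wz": 0}, {"hand": 1, "tx": 0, "ty": 0, "tz": 0.1, "wx": 0, "wy": 0, "wz": 0}, {"hand": 1, "tx": 0, "ty": 0, "tz": 0.05, "wx": 0, "wy": 0, "wz": 0}, {"hand": 1, "tx": 0, "ty": 0, "tz": 0, "wx": 0, "wy": 0, "wz": 0}, {"hand": 1, "tx": 0, "ty": 0, "tz": 0, "wx": 0, "wy": 0, "wz": 0}]}}

```text
time: 9.52
tool_pos: [474.0, 338.3, 57.5]
tcp_rot: [-3.141, -0.001, -0.065]
contact_force: [-0.7, -0.9, -1.0]
grip_width: 55.6
```

```bash
python3 - <<'E'
from h import *
rem(472.8,337.6,50,-.065)
cv2.imwrite('pics/t7.png',cv2.resize(capture('top')[270:325,150:205,::-1],None,fx=10,fy=10,interpolation=cv2.INTER_NEAREST))
cv2.imwrite('pics/s7.png',cv2.resize(capture('side')[360:480,330:490,::-1],None,fx=5,fy=5,interpolation=cv2.INTER_NEAREST))
E
```

```text
t 9.52 pos [474.  338.3  57.5] yaw -0.065 tilt 0.08 grip 55.6 F [-0.7 -0.9 -1. ]
 wz sum 0.0  then (at target yaw) t-sum shares [-0.03  0.02  0.19] (at cur yaw) [-0.03  0.02  0.19]
```

View pics/t7.png

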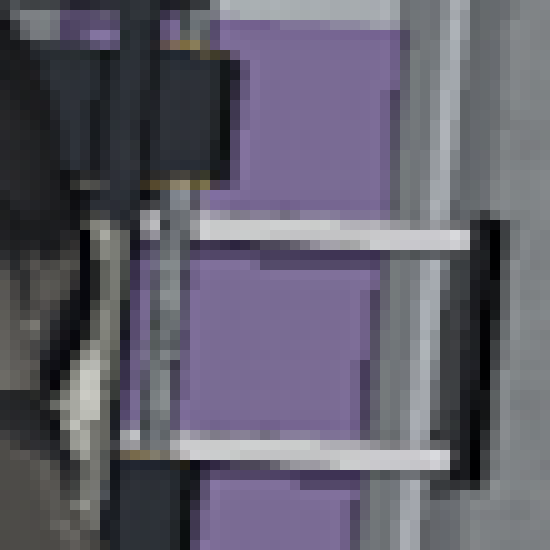

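View pics/s7.png

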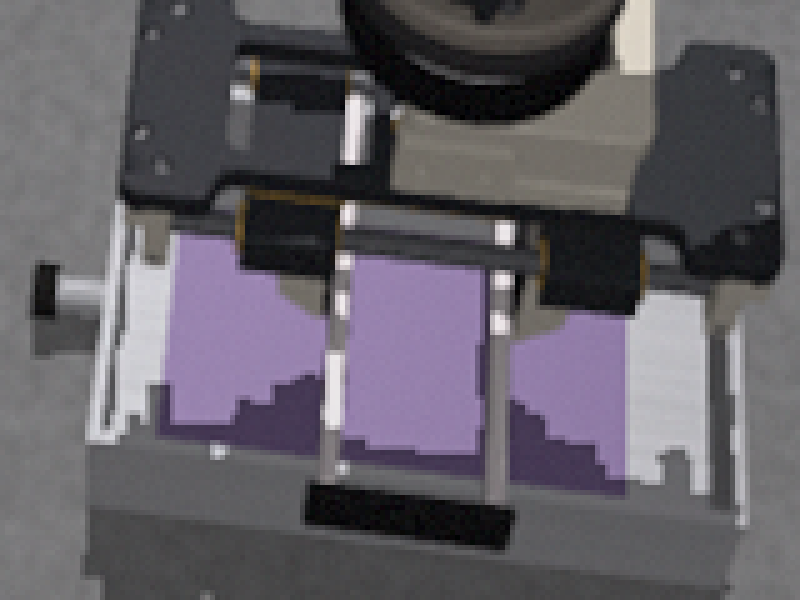

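Both plates are visible outside the long sides (top: plate at col ~196 right of rim; side: plate in front of the near wall). Lower the last millimetres.

Call:
{"op": "drive_tool", "data": {"deltas": [{"hand": 1, "tx": 0, "ty": 0, "tz": 0.08, "wx": 0, "wy": 0, "wz": 0}, {"hand": 1, "tx": 0, "ty": 0, "tz": 0.06, "wx": 0, "wy": 0, "wz": 0}, {"hand": 1, "tx": 0, "ty": 0, "tz": 0.03, "wx": 0, "wy": 0, "wz": 0}, {"hand": 1, "tx": 0, "ty": 0, "tz": 0.02, "wx": 0, "wy": 0, "wz": 0}, {"hand": 1, "tx": 0, "ty": 0, "tz": 0, "wx": 0, "wy": 0, "wz": 0}, {"hand": 1, "tx": 0, "ty": 0, "tz": 0, "wx": 0, "wy": 0, "wz": 0}]}}

```text
time: 10.12
tool_pos: [473.4, 338.0, 49.9]
tcp_rot: [3.142, -0.0, -0.065]
contact_force: [-2.0, -1.2, 5.5]
grip_width: 55.7
```

Call:
{"op": "drive_tool", "data": {"deltas": [{"hand": 0.15, "tx": 0, "ty": 0, "tz": 0, "wx": 0, "wy": 0, "wz": 0}, {"hand": 0, "tx": 0, "ty": 0, "tz": 0, "wx": 0, "wy": 0, "wz": 0}, {"hand": -0.5, "tx": 0, "ty": 0, "tz": 0, "wx": 0, "wy": 0, "wz": 0}, {"hand": -0.7, "tx": 0, "ty": 0, "tz": 0, "wx": 0, "wy": 0, "wz": 0}, {"hand": -0.7, "tx": 0, "ty": 0, "tz": 0, "wx": 0, "wy": 0, "wz": 0}, {"hand": -0.7, "tx": 0, "ty": 0, "tz": 0, "wx": 0, "wy": 0, "wz": 0}, {"hand": -0.7, "tx": 0, "ty": 0, "tz": 0, "wx": 0, "wy": 0, "wz": 0}]}}

```text
time: 10.7
tool_pos: [473.5, 338.0, 48.9]
tcp_rot: [3.141, 0.0, -0.065]
contact_force: [0.1, 0.2, 0.2]
grip_width: 77.4
```

Call:
{"op": "drive_tool", "data": {"deltas": [{"hand": -0.7, "tx": 0, "ty": 0, "tz": -0.3, "wx": 0, "wy": 0, "wz": 0}, {"hand": -0.7, "tx": 0, "ty": 0, "tz": -0.7, "wx": 0, "wy": 0, "wz": 0}, {"hand": -0.7, "tx": 0, "ty": 0, "tz": -0.9, "wx": 0, "wy": 0, "wz": 0}, {"hand": -1, "tx": 0, "ty": 0, "tz": -0.9, "wx": 0, "wy": 0, "wz": 0}, {"hand": -1, "tx": 0, "ty": 0, "tz": -0.7, "wx": 0, "wy": 0, "wz": 0}, {"hand": -1, "tx": 0, "ty": 0, "tz": -0.3, "wx": 0, "wy": 0, "wz": 0}, {"hand": -1, "tx": 0, "ty": 0, "tz": 0, "wx": 0, "wy": 0, "wz": 0}]}}

```text
time: 11.28
tool_pos: [474.9, 338.9, 204.8]
tcp_rot: [-3.138, -0.006, -0.065]
contact_force: [-0.1, 0.2, 0.4]
grip_width: 91.4
```

```bash
python3 - <<'E'
from h import *
rem(456.4,177.1,190,0)
cv2.imwrite('pics/w8.png',capture('wrist')[:,:,::-1])
E
```

```text
t 11.28 pos [474.9 338.9 204.8] yaw -0.065 tilt 0.41 grip 91.4 F [-0.1  0.2  0.4]
 wz sum -0.74  then (at target yaw) t-sum shares [-0.46  4.04  0.37] (at cur yaw) [-0.2   4.07  0.35]
```

View pics/w8.png

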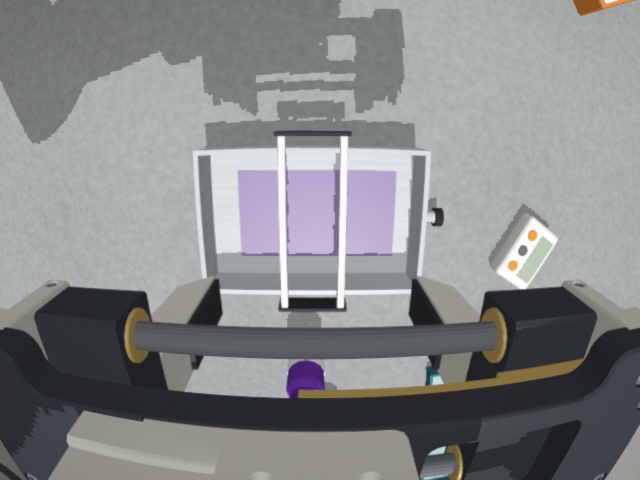

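Bridge sits squarely across the basin: plates at rows 133 and 305, both beyond the rims. Now the violet bottle.

Call:
{"op": "drive_tool", "data": {"deltas": [{"hand": -1, "tx": 0, "ty": 0, "tz": 0, "wx": 0, "wy": 0, "wz": -0.74}, {"hand": -1, "tx": -0.07, "ty": 0.5, "tz": 0, "wx": 0, "wy": 0, "wz": 0}, {"hand": -1, "tx": -0.07, "ty": 0.8, "tz": 0, "wx": 0, "wy": 0, "wz": 0}, {"hand": -1, "tx": -0.08, "ty": 0.9, "tz": 0, "wx": 0, "wy": 0, "wz": 0}, {"hand": -1, "tx": -0.08, "ty": 0.9, "tz": 0, "wx": 0, "wy": 0, "wz": 0}, {"hand": -1, "tx": -0.07, "ty": 0.6, "tz": 0, "wx": 0, "wy": 0, "wz": 0}, {"hand": -1, "tx": -0.07, "ty": 0.34, "tz": 0, "wx": 0, "wy": 0, "wz": 0}, {"hand": -1, "tx": 0, "ty": 0, "tz": 0, "wx": 0, "wy": 0, "wz": 0}, {"hand": -1, "tx": 0, "ty": 0, "tz": 0, "wx": 0, "wy": 0, "wz": 0}]}}

```text
time: 12.08
tool_pos: [455.3, 175.9, 199.8]
tcp_rot: [3.141, 0.003, -0.002]
contact_force: [-0.1, 0.2, -0.2]
grip_width: 92.0
```

```bash
python3 - <<'E'
from h import *
rem(456.4,177.1,53,0)
cv2.imwrite('pics/w9.png',capture('wrist')[:,:,::-1])
cv2.imwrite('pics/t9.png',capture('top')[:,:,::-1])
E
```

```text
t 12.08 pos [455.3 175.9 199.8] yaw -0.002 tilt 0.15 grip 92.0 F [-0.1  0.2 -0.2]
 wz sum -0.02  then (at target yaw) t-sum shares [ 0.03 -0.03  3.67] (at cur yaw) [ 0.04 -0.03  3.67]
```

View pics/w9.png

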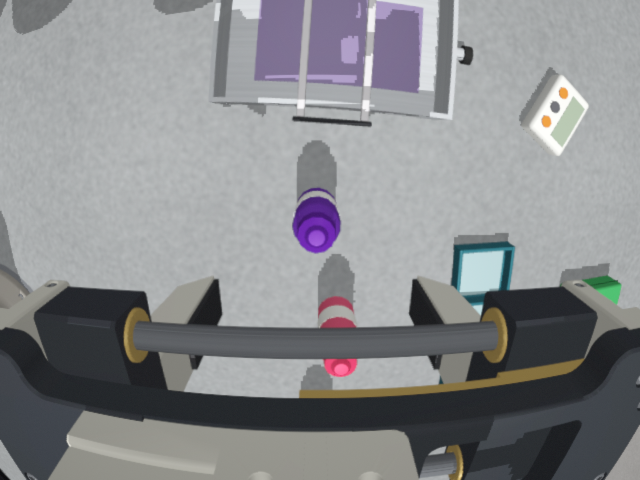

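View pics/t9.png

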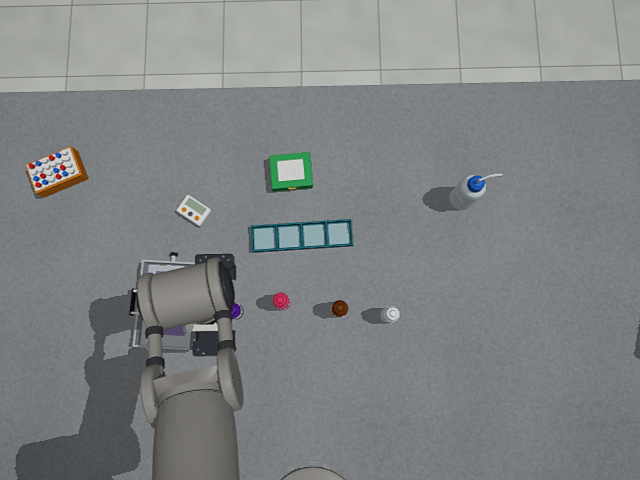

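Violet bottle is centred between the jaws (col 316). Descend and close.

Call:
{"op": "drive_tool", "data": {"deltas": [{"hand": -1, "tx": 0.03, "ty": -0.03, "tz": 0.4, "wx": 0, "wy": 0, "wz": 0}, {"hand": -1, "tx": 0, "ty": 0, "tz": 0.8, "wx": 0, "wy": 0, "wz": 0}, {"hand": -1, "tx": 0, "ty": 0, "tz": 0.8, "wx": 0, "wy": 0, "wz": 0}, {"hand": -1, "tx": 0, "ty": 0, "tz": 0.8, "wx": 0, "wy": 0, "wz": 0}, {"hand": -1, "tx": 0, "ty": 0, "tz": 0.5, "wx": 0, "wy": 0, "wz": 0}, {"hand": -1, "tx": 0, "ty": 0, "tz": 0.35, "wx": 0, "wy": 0, "wz": 0}, {"hand": -1, "tx": 0, "ty": 0, "tz": 0, "wx": 0, "wy": 0, "wz": 0}, {"hand": -1, "tx": 0, "ty": 0, "tz": 0, "wx": 0, "wy": 0, "wz": 0}, {"hand": 0, "tx": 0, "ty": 0, "tz": 0, "wx": 0, "wy": 0, "wz": 0}, {"hand": 0.1, "tx": 0, "ty": 0, "tz": 0, "wx": 0, "wy": 0, "wz": 0}, {"hand": 0.2, "tx": 0, "ty": 0, "tz": 0, "wx": 0, "wy": 0, "wz": 0}, {"hand": 0.4, "tx": 0, "ty": 0, "tz": 0, "wx": 0, "wy": 0, "wz": 0}, {"hand": 1, "tx": 0, "ty": 0, "tz": 0, "wx": 0, "wy": 0, "wz": 0}, {"hand": 1, "tx": 0, "ty": 0, "tz": 0, "wx": 0, "wy": 0, "wz": 0}, {"hand": 1, "tx": 0, "ty": 0, "tz": 0, "wx": 0, "wy": 0, "wz": 0}, {"hand": 1, "tx": 0, "ty": 0, "tz": 0, "wx": 0, "wy": 0, "wz": 0}]}}

```text
time: 13.52
tool_pos: [457.1, 177.6, 55.2]
tcp_rot: [3.142, -0.0, -0.0]
contact_force: [-0.6, 0.1, -0.4]
grip_width: 42.7
```

Call:
{"op": "drive_tool", "data": {"deltas": [{"hand": 1, "tx": 0, "ty": 0, "tz": 0, "wx": 0, "wy": 0, "wz": 0}, {"hand": 1, "tx": 0, "ty": 0, "tz": 0, "wx": 0, "wy": 0, "wz": 0}, {"hand": 1, "tx": 0, "ty": 0, "tz": 0, "wx": 0, "wy": 0, "wz": 0}]}}

```text
time: 13.77
tool_pos: [457.0, 177.6, 55.0]
tcp_rot: [3.141, 0.0, -0.0]
contact_force: [-0.7, -0.3, 0.2]
grip_width: 37.3
```

Call:
{"op": "drive_tool", "data": {"deltas": [{"hand": 1, "tx": 0, "ty": 0, "tz": -0.3, "wx": 0, "wy": 0, "wz": 0}, {"hand": 1, "tx": 0, "ty": 0, "tz": -0.7, "wx": 0, "wy": 0, "wz": 0}, {"hand": 1, "tx": 0, "ty": 0, "tz": -0.6, "wx": 0, "wy": 0, "wz": 0}, {"hand": 1, "tx": 0, "ty": 0, "tz": -0.15, "wx": 0, "wy": 0, "wz": 0}, {"hand": 1, "tx": 0.3, "ty": 0.1, "tz": 0, "wx": 0, "wy": 0, "wz": 0}, {"hand": 1, "tx": 0.6, "ty": 0.25, "tz": 0, "wx": 0, "wy": 0, "wz": 0}, {"hand": 1, "tx": 0.7, "ty": 0.3, "tz": 0, "wx": 0, "wy": 0, "wz": 0}, {"hand": 1, "tx": 0.8, "ty": 0.3, "tz": 0, "wx": 0, "wy": 0, "wz": 0}, {"hand": 1, "tx": 0.8, "ty": 0.3, "tz": 0, "wx": 0, "wy": 0, "wz": 0}, {"hand": 1, "tx": 0.6, "ty": 0.25, "tz": 0, "wx": 0, "wy": 0, "wz": 0}, {"hand": 1, "tx": 0.35, "ty": 0.15, "tz": 0, "wx": 0, "wy": 0, "wz": 0}, {"hand": 1, "tx": 0.15, "ty": 0.05, "tz": 0, "wx": 0, "wy": 0, "wz": 0}, {"hand": 1, "tx": 0, "ty": 0, "tz": 0, "wx": 0, "wy": 0, "wz": 0}, {"hand": 1, "tx": 0, "ty": 0, "tz": 0, "wx": 0, "wy": 0, "wz": 0}]}}

```text
time: 14.93
tool_pos: [628.0, 109.9, 124.1]
tcp_rot: [-3.142, 0.002, -0.0]
contact_force: [-0.1, 1.2, -2.0]
grip_width: 37.7
```

```bash
python3 - <<'E'
from h import *
rem(629.3,109.3,59,0)
cv2.imwrite('pics/w10.png',capture('wrist')[:,:,::-1])
cv2.imwrite('pics/s10.png',cv2.resize(capture('side')[180:400,240:460,::-1],None,fx=2.6,fy=2.6))
E
```

```text
t 14.93 pos [628.  109.9 124.1] yaw -0.0 tilt 0.13 grip 37.7 F [-0.1  1.2 -2. ]
 wz sum -0.0  then (at target yaw) t-sum shares [0.03 0.01 1.63] (at cur yaw) [0.04 0.01 1.63]
```

View pics/w10.png

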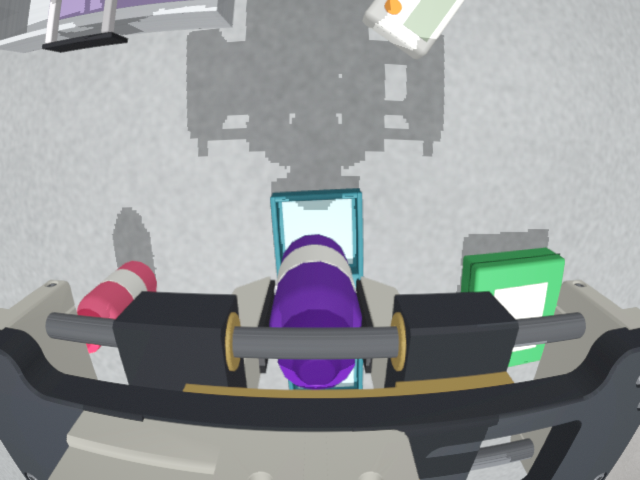

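View pics/s10.png

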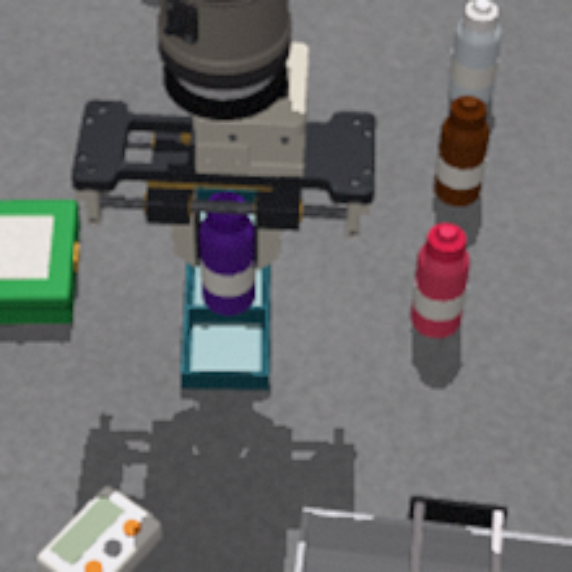

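Violet hangs over the end cell, upright. Lower: 1.6.

Call:
{"op": "drive_tool", "data": {"deltas": [{"hand": 1, "tx": 0.03, "ty": 0.01, "tz": 0.3, "wx": 0, "wy": 0, "wz": 0}, {"hand": 1, "tx": 0, "ty": 0, "tz": 0.5, "wx": 0, "wy": 0, "wz": 0}, {"hand": 1, "tx": 0, "ty": 0, "tz": 0.4, "wx": 0, "wy": 0, "wz": 0}, {"hand": 1, "tx": 0, "ty": 0, "tz": 0.2, "wx": 0, "wy": 0, "wz": 0}, {"hand": 1, "tx": 0, "ty": 0, "tz": 0.1, "wx": 0, "wy": 0, "wz": 0}, {"hand": 1, "tx": 0, "ty": 0, "tz": 0.06, "wx": 0, "wy": 0, "wz": 0}, {"hand": 1, "tx": 0, "ty": 0, "tz": 0.04, "wx": 0, "wy": 0, "wz": 0}, {"hand": 1, "tx": 0, "ty": 0, "tz": 0, "wx": 0, "wy": 0, "wz": 0}, {"hand": 1, "tx": 0, "ty": 0, "tz": 0, "wx": 0, "wy": 0, "wz": 0}, {"hand": 1, "tx": 0, "ty": 0, "tz": 0, "wx": 0, "wy": 0, "wz": 0}]}}

```text
time: 15.87
tool_pos: [630.6, 109.2, 61.8]
tcp_rot: [3.142, -0.001, -0.0]
contact_force: [-0.5, -0.1, -0.4]
grip_width: 37.6
```

Call:
{"op": "drive_tool", "data": {"deltas": [{"hand": 1, "tx": 0, "ty": 0, "tz": 0.03, "wx": 0, "wy": 0, "wz": 0}, {"hand": 1, "tx": 0, "ty": 0, "tz": 0.03, "wx": 0, "wy": 0, "wz": 0}, {"hand": 1, "tx": 0, "ty": 0, "tz": 0, "wx": 0, "wy": 0, "wz": 0}, {"hand": 1, "tx": 0, "ty": 0, "tz": 0, "wx": 0, "wy": 0, "wz": 0}]}}

```text
time: 16.2
tool_pos: [630.4, 109.2, 59.0]
tcp_rot: [3.142, -0.001, -0.0]
contact_force: [-0.4, -0.1, 2.1]
grip_width: 37.2
```

Call:
{"op": "drive_tool", "data": {"deltas": [{"hand": 0.1, "tx": 0, "ty": 0, "tz": 0, "wx": 0, "wy": 0, "wz": 0}, {"hand": 0, "tx": 0, "ty": 0, "tz": 0, "wx": 0, "wy": 0, "wz": 0}, {"hand": -0.5, "tx": 0, "ty": 0, "tz": 0, "wx": 0, "wy": 0, "wz": 0}, {"hand": -1, "tx": 0, "ty": 0, "tz": 0, "wx": 0, "wy": 0, "wz": 0}, {"hand": -1, "tx": 0, "ty": 0, "tz": 0, "wx": 0, "wy": 0, "wz": 0}, {"hand": -1, "tx": 0, "ty": 0, "tz": 0, "wx": 0, "wy": 0, "wz": 0}, {"hand": -1, "tx": 0, "ty": 0, "tz": 0, "wx": 0, "wy": 0, "wz": 0}, {"hand": -1, "tx": 0, "ty": 0, "tz": -0.4, "wx": 0, "wy": 0, "wz": 0}, {"hand": -1, "tx": 0, "ty": 0, "tz": -0.8, "wx": 0, "wy": 0, "wz": 0}, {"hand": -1, "tx": 0, "ty": 0, "tz": -0.9, "wx": 0, "wy": 0, "wz": 0}, {"hand": -1, "tx": 0, "ty": 0, "tz": -0.7, "wx": 0, "wy": 0, "wz": 0}, {"hand": -1, "tx": 0, "ty": 0, "tz": -0.4, "wx": 0, "wy": 0, "wz": 0}, {"hand": -1, "tx": 0, "ty": 0, "tz": 0, "wx": 0, "wy": 0, "wz": 0}]}}

```text
time: 17.28
tool_pos: [632.2, 109.4, 191.6]
tcp_rot: [-3.141, -0.008, -0.0]
contact_force: [0.4, 0.4, 0.7]
grip_width: 91.8
```

```bash
python3 - <<'E'
from h import *
rem(456.6,-66.2,55,0)
cv2.imwrite('pics/w11.png',capture('wrist')[:,:,::-1])
E
```

```text
t 17.28 pos [632.2 109.4 191.6] yaw -0.0 tilt 0.48 grip 91.8 F [0.4 0.4 0.7]
 wz sum -0.0  then (at target yaw) t-sum shares [-4.39  4.39  3.41] (at cur yaw) [-4.42  4.39  3.38]
```

View pics/w11.png

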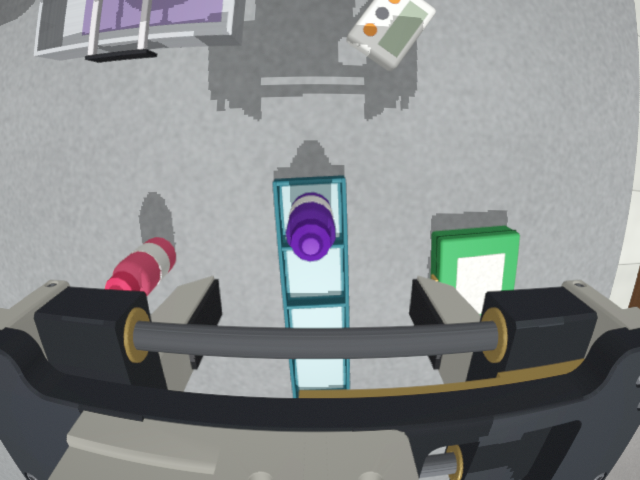

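Violet stands upright in the end cell. Now iodine (brown).

Call:
{"op": "drive_tool", "data": {"deltas": [{"hand": -1, "tx": -0.3, "ty": 0.3, "tz": 0, "wx": 0, "wy": 0, "wz": 0}, {"hand": -1, "tx": -0.6, "ty": 0.6, "tz": 0, "wx": 0, "wy": 0, "wz": 0}, {"hand": -1, "tx": -0.6, "ty": 0.6, "tz": 0, "wx": 0, "wy": 0, "wz": 0}, {"hand": -1, "tx": -0.6, "ty": 0.6, "tz": 0, "wx": 0, "wy": 0, "wz": 0}, {"hand": -1, "tx": -0.6, "ty": 0.6, "tz": 0, "wx": 0, "wy": 0, "wz": 0}, {"hand": -1, "tx": -0.6, "ty": 0.6, "tz": 0, "wx": 0, "wy": 0, "wz": 0}, {"hand": -1, "tx": -0.6, "ty": 0.6, "tz": 0, "wx": 0, "wy": 0, "wz": 0}, {"hand": -1, "tx": -0.35, "ty": 0.38, "tz": 0, "wx": 0, "wy": 0, "wz": 0}, {"hand": -1, "tx": -0.1, "ty": 0.1, "tz": 0, "wx": 0, "wy": 0, "wz": 0}, {"hand": -1, "tx": 0, "ty": 0, "tz": 0, "wx": 0, "wy": 0, "wz": 0}, {"hand": -1, "tx": 0, "ty": 0, "tz": 0, "wx": 0, "wy": 0, "wz": 0}]}}

```text
time: 18.25
tool_pos: [456.4, -65.7, 186.1]
tcp_rot: [-3.141, 0.001, -0.001]
contact_force: [0.4, -0.8, -0.5]
grip_width: 91.9
```

```bash
python3 - <<'E'
from h import *
rem(456.6,-66.2,55,0)
E
```

```text
t 18.25 pos [456.4 -65.7 186.1] yaw -0.001 tilt 0.05 grip 91.9 F [ 0.4 -0.8 -0.5]
 wz sum -0.01  then (at target yaw) t-sum shares [0.01 0.01 3.28] (at cur yaw) [0.01 0.01 3.28]
```

Call:
{"op": "drive_tool", "data": {"deltas": [{"hand": -1, "tx": 0, "ty": 0, "tz": 0.4, "wx": 0, "wy": 0, "wz": 0}, {"hand": -1, "tx": 0, "ty": 0, "tz": 0.8, "wx": 0, "wy": 0, "wz": 0}, {"hand": -1, "tx": 0, "ty": 0, "tz": 0.8, "wx": 0, "wy": 0, "wz": 0}, {"hand": -1, "tx": 0, "ty": 0, "tz": 0.7, "wx": 0, "wy": 0, "wz": 0}, {"hand": -1, "tx": 0, "ty": 0, "tz": 0.4, "wx": 0, "wy": 0, "wz": 0}, {"hand": -1, "tx": 0, "ty": 0, "tz": 0.18, "wx": 0, "wy": 0, "wz": 0}, {"hand": -1, "tx": 0, "ty": 0, "tz": 0, "wx": 0, "wy": 0, "wz": 0}, {"hand": -1, "tx": 0, "ty": 0, "tz": 0, "wx": 0, "wy": 0, "wz": 0}, {"hand": 0, "tx": 0, "ty": 0, "tz": 0, "wx": 0, "wy": 0, "wz": 0}, {"hand": 0, "tx": 0, "ty": 0, "tz": 0, "wx": 0, "wy": 0, "wz": 0}, {"hand": 0.2, "tx": 0, "ty": 0, "tz": 0, "wx": 0, "wy": 0, "wz": 0}, {"hand": 0.4, "tx": 0, "ty": 0, "tz": 0, "wx": 0, "wy": 0, "wz": 0}, {"hand": 1, "tx": 0, "ty": 0, "tz": 0, "wx": 0, "wy": 0, "wz": 0}, {"hand": 1, "tx": 0, "ty": 0, "tz": 0, "wx": 0, "wy": 0, "wz": 0}, {"hand": 1, "tx": 0, "ty": 0, "tz": 0, "wx": 0, "wy": 0, "wz": 0}, {"hand": 1, "tx": 0, "ty": 0, "tz": 0, "wx": 0, "wy": 0, "wz": 0}, {"hand": 1, "tx": 0, "ty": 0, "tz": 0, "wx": 0, "wy": 0, "wz": 0}, {"hand": 1, "tx": 0, "ty": 0, "tz": 0, "wx": 0, "wy": 0, "wz": 0}, {"hand": 1, "tx": 0, "ty": 0, "tz": 0, "wx": 0, "wy": 0, "wz": 0}]}}

```text
time: 19.83
tool_pos: [456.2, -66.0, 55.5]
tcp_rot: [3.141, -0.0, -0.0]
contact_force: [0.5, 0.4, 0.2]
grip_width: 37.1
```

Call:
{"op": "drive_tool", "data": {"deltas": [{"hand": 1, "tx": 0, "ty": 0, "tz": -0.3, "wx": 0, "wy": 0, "wz": 0}, {"hand": 1, "tx": 0, "ty": 0, "tz": -0.7, "wx": 0, "wy": 0, "wz": 0}, {"hand": 1, "tx": 0, "ty": 0, "tz": -0.6, "wx": 0, "wy": 0, "wz": 0}, {"hand": 1, "tx": 0, "ty": 0, "tz": -0.15, "wx": 0, "wy": 0, "wz": 0}, {"hand": 1, "tx": 0.3, "ty": -0.2, "tz": 0, "wx": 0, "wy": 0, "wz": 0}, {"hand": 1, "tx": 0.6, "ty": -0.4, "tz": 0, "wx": 0, "wy": 0, "wz": 0}, {"hand": 1, "tx": 0.7, "ty": -0.5, "tz": 0, "wx": 0, "wy": 0, "wz": 0}, {"hand": 1, "tx": 0.8, "ty": -0.5, "tz": 0, "wx": 0, "wy": 0, "wz": 0}, {"hand": 1, "tx": 0.8, "ty": -0.5, "tz": 0, "wx": 0, "wy": 0, "wz": 0}, {"hand": 1, "tx": 0.6, "ty": -0.4, "tz": 0, "wx": 0, "wy": 0, "wz": 0}, {"hand": 1, "tx": 0.4, "ty": -0.28, "tz": 0, "wx": 0, "wy": 0, "wz": 0}, {"hand": 1, "tx": 0.2, "ty": -0.1, "tz": 0, "wx": 0, "wy": 0, "wz": 0}, {"hand": 1, "tx": 0, "ty": 0, "tz": 0, "wx": 0, "wy": 0, "wz": 0}, {"hand": 1, "tx": 0, "ty": 0, "tz": 0, "wx": 0, "wy": 0, "wz": 0}, {"hand": 1, "tx": 0, "ty": 0, "tz": 0, "wx": 0, "wy": 0, "wz": 0}]}}

```text
time: 21.08
tool_pos: [631.2, 48.7, 124.7]
tcp_rot: [3.141, 0.002, -0.001]
contact_force: [-0.7, -0.6, -1.0]
grip_width: 37.7
```

```bash
python3 - <<'E'
from h import *
rem(632.4,49.4,59.5,0)
cv2.imwrite('pics/w12.png',capture('wrist')[:,:,::-1])
E
```

```text
t 21.08 pos [631.2  48.7 124.7] yaw -0.001 tilt 0.11 grip 37.7 F [-0.7 -0.6 -1. ]
 wz sum -0.01  then (at target yaw) t-sum shares [ 0.03 -0.02  1.63] (at cur yaw) [ 0.03 -0.02  1.63]
```

View pics/w12.png

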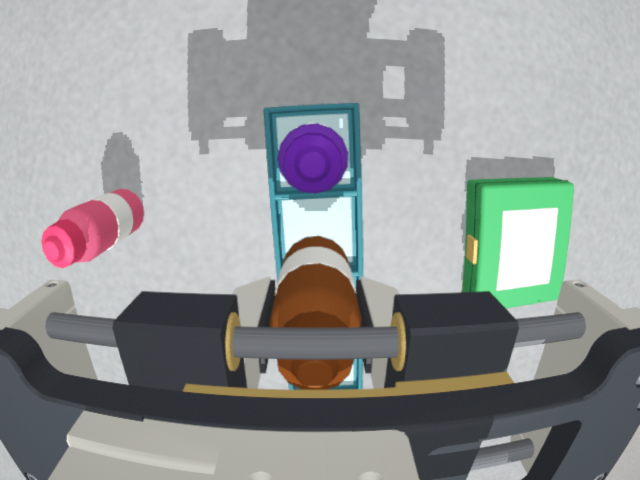

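Violet centred in its cell; brown over the next one. Lower, then release.

Call:
{"op": "drive_tool", "data": {"deltas": [{"hand": 1, "tx": 0, "ty": -0.02, "tz": 0.3, "wx": 0, "wy": 0, "wz": 0}, {"hand": 1, "tx": 0, "ty": 0, "tz": 0.5, "wx": 0, "wy": 0, "wz": 0}, {"hand": 1, "tx": 0, "ty": 0, "tz": 0.4, "wx": 0, "wy": 0, "wz": 0}, {"hand": 1, "tx": 0, "ty": 0, "tz": 0.2, "wx": 0, "wy": 0, "wz": 0}, {"hand": 1, "tx": 0, "ty": 0, "tz": 0.1, "wx": 0, "wy": 0, "wz": 0}, {"hand": 1, "tx": 0, "ty": 0, "tz": 0.06, "wx": 0, "wy": 0, "wz": 0}, {"hand": 1, "tx": 0, "ty": 0, "tz": 0.04, "wx": 0, "wy": 0, "wz": 0}, {"hand": 1, "tx": 0, "ty": 0, "tz": 0.03, "wx": 0, "wy": 0, "wz": 0}, {"hand": 1, "tx": 0, "ty": 0, "tz": 0.02, "wx": 0, "wy": 0, "wz": 0}, {"hand": 1, "tx": 0, "ty": 0, "tz": 0, "wx": 0, "wy": 0, "wz": 0}, {"hand": 1, "tx": 0, "ty": 0, "tz": 0, "wx": 0, "wy": 0, "wz": 0}]}}

```text
time: 22.05
tool_pos: [632.4, 50.0, 59.9]
tcp_rot: [3.141, -0.001, -0.0]
contact_force: [-0.5, 0.3, -1.5]
grip_width: 37.5
```

Call:
{"op": "drive_tool", "data": {"deltas": [{"hand": 1, "tx": 0, "ty": 0, "tz": 0.03, "wx": 0, "wy": 0, "wz": 0}, {"hand": 1, "tx": 0, "ty": 0, "tz": 0, "wx": 0, "wy": 0, "wz": 0}, {"hand": 1, "tx": 0, "ty": 0, "tz": 0, "wx": 0, "wy": 0, "wz": 0}]}}

```text
time: 22.3
tool_pos: [632.6, 50.0, 59.5]
tcp_rot: [3.141, -0.001, -0.0]
contact_force: [-0.8, -0.5, 5.3]
grip_width: 37.6
```

Call:
{"op": "drive_tool", "data": {"deltas": [{"hand": 0.1, "tx": 0, "ty": 0, "tz": 0, "wx": 0, "wy": 0, "wz": 0}, {"hand": 0, "tx": 0, "ty": 0, "tz": 0, "wx": 0, "wy": 0, "wz": 0}, {"hand": -0.5, "tx": 0, "ty": 0, "tz": 0, "wx": 0, "wy": 0, "wz": 0}, {"hand": -1, "tx": 0, "ty": 0, "tz": 0, "wx": 0, "wy": 0, "wz": 0}, {"hand": -1, "tx": 0, "ty": 0, "tz": 0, "wx": 0, "wy": 0, "wz": 0}, {"hand": -1, "tx": 0, "ty": 0, "tz": 0, "wx": 0, "wy": 0, "wz": 0}, {"hand": -1, "tx": 0, "ty": 0, "tz": 0, "wx": 0, "wy": 0, "wz": 0}, {"hand": -1, "tx": 0, "ty": 0, "tz": -0.4, "wx": 0, "wy": 0, "wz": 0}, {"hand": -1, "tx": 0, "ty": 0, "tz": -0.8, "wx": 0, "wy": 0, "wz": 0}, {"hand": -1, "tx": 0, "ty": 0, "tz": -0.9, "wx": 0, "wy": 0, "wz": 0}, {"hand": -1, "tx": 0, "ty": 0, "tz": -0.7, "wx": 0, "wy": 0, "wz": 0}, {"hand": -1, "tx": 0, "ty": 0, "tz": -0.4, "wx": 0, "wy": 0, "wz": 0}, {"hand": -1, "tx": 0, "ty": 0, "tz": 0, "wx": 0, "wy": 0, "wz": 0}]}}

```text
time: 23.38
tool_pos: [634.2, 50.0, 191.1]
tcp_rot: [3.141, -0.008, -0.0]
contact_force: [0.7, 0.0, -0.0]
grip_width: 92.0
```

Call:
{"op": "drive_tool", "data": {"deltas": [{"hand": -1, "tx": -0.3, "ty": 0.38, "tz": 0, "wx": 0, "wy": 0, "wz": 0}, {"hand": -1, "tx": -0.6, "ty": 0.7, "tz": 0, "wx": 0, "wy": 0, "wz": 0}, {"hand": -1, "tx": -0.6, "ty": 0.7, "tz": 0, "wx": 0, "wy": 0, "wz": 0}, {"hand": -1, "tx": -0.6, "ty": 0.7, "tz": 0, "wx": 0, "wy": 0, "wz": 0}, {"hand": -1, "tx": -0.6, "ty": 0.7, "tz": 0, "wx": 0, "wy": 0, "wz": 0}, {"hand": -1, "tx": -0.6, "ty": 0.7, "tz": 0, "wx": 0, "wy": 0, "wz": 0}, {"hand": -1, "tx": -0.5, "ty": 0.7, "tz": 0, "wx": 0, "wy": 0, "wz": 0}, {"hand": -1, "tx": -0.5, "ty": 0.6, "tz": 0, "wx": 0, "wy": 0, "wz": 0}, {"hand": -1, "tx": -0.34, "ty": 0.45, "tz": 0, "wx": 0, "wy": 0, "wz": 0}, {"hand": -1, "tx": -0.1, "ty": 0.15, "tz": 0, "wx": 0, "wy": 0, "wz": 0}, {"hand": -1, "tx": 0, "ty": 0, "tz": 0, "wx": 0, "wy": 0, "wz": 0}, {"hand": -1, "tx": 0, "ty": 0, "tz": 0, "wx": 0, "wy": 0, "wz": 0}]}}

```text
time: 24.38
tool_pos: [442.7, -180.8, 185.8]
tcp_rot: [-3.141, 0.0, -0.001]
contact_force: [0.5, 0.1, 0.1]
grip_width: 91.9
```

```bash
python3 - <<'E'
from h import *
rem(443,-181.3,55,0)
cv2.imwrite('pics/w13.png',capture('wrist')[:,:,::-1])
E
```

```text
t 24.38 pos [ 442.7 -180.8  185.8] yaw -0.001 tilt 0.04 grip 91.9 F [0.5 0.1 0.1]
 wz sum -0.01  then (at target yaw) t-sum shares [0.01 0.01 3.27] (at cur yaw) [0.01 0.01 3.27]
```

View pics/w13.png

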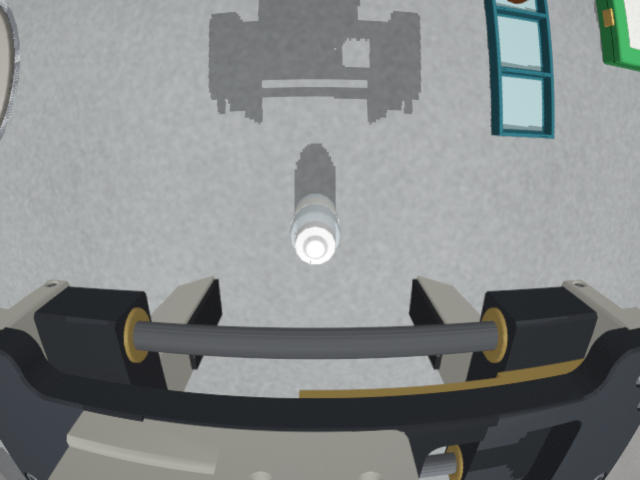

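Clear bottle is centred on col 316. Descend and grasp.

Call:
{"op": "drive_tool", "data": {"deltas": [{"hand": -1, "tx": 0, "ty": 0, "tz": 0.4, "wx": 0, "wy": 0, "wz": 0}, {"hand": -1, "tx": 0, "ty": 0, "tz": 0.8, "wx": 0, "wy": 0, "wz": 0}, {"hand": -1, "tx": 0, "ty": 0, "tz": 0.8, "wx": 0, "wy": 0, "wz": 0}, {"hand": -1, "tx": 0, "ty": 0, "tz": 0.7, "wx": 0, "wy": 0, "wz": 0}, {"hand": -1, "tx": 0, "ty": 0, "tz": 0.4, "wx": 0, "wy": 0, "wz": 0}, {"hand": -1, "tx": 0, "ty": 0, "tz": 0.18, "wx": 0, "wy": 0, "wz": 0}, {"hand": -1, "tx": 0, "ty": 0, "tz": 0, "wx": 0, "wy": 0, "wz": 0}, {"hand": -1, "tx": 0, "ty": 0, "tz": 0, "wx": 0, "wy": 0, "wz": 0}, {"hand": 0, "tx": 0, "ty": 0, "tz": 0, "wx": 0, "wy": 0, "wz": 0}, {"hand": 0, "tx": 0, "ty": 0, "tz": 0, "wx": 0, "wy": 0, "wz": 0}, {"hand": 0.2, "tx": 0, "ty": 0, "tz": 0, "wx": 0, "wy": 0, "wz": 0}, {"hand": 0.4, "tx": 0, "ty": 0, "tz": 0, "wx": 0, "wy": 0, "wz": 0}, {"hand": 1, "tx": 0, "ty": 0, "tz": 0, "wx": 0, "wy": 0, "wz": 0}, {"hand": 1, "tx": 0, "ty": 0, "tz": 0, "wx": 0, "wy": 0, "wz": 0}, {"hand": 1, "tx": 0, "ty": 0, "tz": 0, "wx": 0, "wy": 0, "wz": 0}, {"hand": 1, "tx": 0, "ty": 0, "tz": 0, "wx": 0, "wy": 0, "wz": 0}, {"hand": 1, "tx": 0, "ty": 0, "tz": 0, "wx": 0, "wy": 0, "wz": 0}, {"hand": 1, "tx": 0, "ty": 0, "tz": 0, "wx": 0, "wy": 0, "wz": 0}, {"hand": 1, "tx": 0, "ty": 0, "tz": 0, "wx": 0, "wy": 0, "wz": 0}]}}

```text
time: 26.02
tool_pos: [442.5, -181.2, 55.1]
tcp_rot: [3.142, 0.0, -0.0]
contact_force: [0.2, -1.0, 1.2]
grip_width: 37.4
```

Call:
{"op": "drive_tool", "data": {"deltas": [{"hand": 1, "tx": 0, "ty": 0, "tz": -0.3, "wx": 0, "wy": 0, "wz": 0}, {"hand": 1, "tx": 0, "ty": 0, "tz": -0.7, "wx": 0, "wy": 0, "wz": 0}, {"hand": 1, "tx": 0, "ty": 0, "tz": -0.6, "wx": 0, "wy": 0, "wz": 0}, {"hand": 1, "tx": 0, "ty": 0, "tz": -0.15, "wx": 0, "wy": 0, "wz": 0}, {"hand": 1, "tx": 0.3, "ty": -0.25, "tz": 0, "wx": 0, "wy": 0, "wz": 0}, {"hand": 1, "tx": 0.6, "ty": -0.5, "tz": 0, "wx": 0, "wy": 0, "wz": 0}, {"hand": 1, "tx": 0.7, "ty": -0.6, "tz": 0, "wx": 0, "wy": 0, "wz": 0}, {"hand": 1, "tx": 0.7, "ty": -0.6, "tz": 0, "wx": 0, "wy": 0, "wz": 0}, {"hand": 1, "tx": 0.7, "ty": -0.6, "tz": 0, "wx": 0, "wy": 0, "wz": 0}, {"hand": 1, "tx": 0.7, "ty": -0.6, "tz": 0, "wx": 0, "wy": 0, "wz": 0}, {"hand": 1, "tx": 0.6, "ty": -0.6, "tz": 0, "wx": 0, "wy": 0, "wz": 0}, {"hand": 1, "tx": 0.35, "ty": -0.35, "tz": 0, "wx": 0, "wy": 0, "wz": 0}, {"hand": 1, "tx": 0.18, "ty": -0.17, "tz": 0, "wx": 0, "wy": 0, "wz": 0}, {"hand": 1, "tx": 0, "ty": 0, "tz": 0, "wx": 0, "wy": 0, "wz": 0}, {"hand": 1, "tx": 0, "ty": 0, "tz": 0, "wx": 0, "wy": 0, "wz": 0}, {"hand": 1, "tx": 0, "ty": 0, "tz": 0, "wx": 0, "wy": 0, "wz": 0}]}}

```text
time: 27.35
tool_pos: [634.7, -11.6, 124.7]
tcp_rot: [3.141, 0.002, -0.001]
contact_force: [-0.5, -0.4, 0.6]
grip_width: 37.5
```

```bash
python3 - <<'E'
from h import *
rem(635.6,-10.6,59,0)
cv2.imwrite('pics/w14.png',capture('wrist')[:,:,::-1])
E
```

```text
t 27.35 pos [634.7 -11.6 124.7] yaw -0.001 tilt 0.09 grip 37.5 F [-0.5 -0.4  0.6]
 wz sum -0.01  then (at target yaw) t-sum shares [ 0.02 -0.02  1.64] (at cur yaw) [ 0.02 -0.02  1.64]
```

View pics/w14.png

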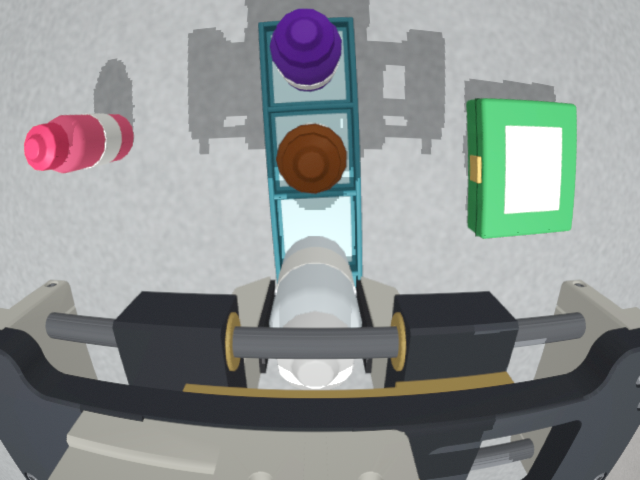

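Violet and brown centred in their cells; clear one over the third. Lower.

Call:
{"op": "drive_tool", "data": {"deltas": [{"hand": 1, "tx": 0, "ty": -0.02, "tz": 0.3, "wx": 0, "wy": 0, "wz": 0}, {"hand": 1, "tx": 0, "ty": 0, "tz": 0.5, "wx": 0, "wy": 0, "wz": 0}, {"hand": 1, "tx": 0, "ty": 0, "tz": 0.4, "wx": 0, "wy": 0, "wz": 0}, {"hand": 1, "tx": 0, "ty": 0, "tz": 0.2, "wx": 0, "wy": 0, "wz": 0}, {"hand": 1, "tx": 0, "ty": 0, "tz": 0.1, "wx": 0, "wy": 0, "wz": 0}, {"hand": 1, "tx": 0, "ty": 0, "tz": 0.06, "wx": 0, "wy": 0, "wz": 0}, {"hand": 1, "tx": 0, "ty": 0, "tz": 0.04, "wx": 0, "wy": 0, "wz": 0}, {"hand": 1, "tx": 0, "ty": 0, "tz": 0.03, "wx": 0, "wy": 0, "wz": 0}, {"hand": 1, "tx": 0, "ty": 0, "tz": 0.03, "wx": 0, "wy": 0, "wz": 0}, {"hand": 1, "tx": 0, "ty": 0, "tz": 0, "wx": 0, "wy": 0, "wz": 0}, {"hand": 1, "tx": 0, "ty": 0, "tz": 0, "wx": 0, "wy": 0, "wz": 0}]}}

```text
time: 28.32
tool_pos: [636.0, -9.6, 59.1]
tcp_rot: [3.141, -0.001, -0.0]
contact_force: [-1.2, 0.1, -0.1]
grip_width: 37.2
```

Call:
{"op": "drive_tool", "data": {"deltas": [{"hand": 1, "tx": 0, "ty": 0, "tz": 0.03, "wx": 0, "wy": 0, "wz": 0}, {"hand": 1, "tx": 0, "ty": 0, "tz": 0, "wx": 0, "wy": 0, "wz": 0}, {"hand": 1, "tx": 0, "ty": 0, "tz": 0, "wx": 0, "wy": 0, "wz": 0}]}}

```text
time: 28.57
tool_pos: [636.1, -9.6, 59.1]
tcp_rot: [3.141, -0.001, 0.0]
contact_force: [-3.1, 0.1, 8.2]
grip_width: 37.7
```

Call:
{"op": "drive_tool", "data": {"deltas": [{"hand": 0.1, "tx": 0, "ty": 0, "tz": 0, "wx": 0, "wy": 0, "wz": 0}, {"hand": 0, "tx": 0, "ty": 0, "tz": 0, "wx": 0, "wy": 0, "wz": 0}, {"hand": -0.5, "tx": 0, "ty": 0, "tz": 0, "wx": 0, "wy": 0, "wz": 0}, {"hand": -1, "tx": 0, "ty": 0, "tz": 0, "wx": 0, "wy": 0, "wz": 0}, {"hand": -1, "tx": 0, "ty": 0, "tz": 0, "wx": 0, "wy": 0, "wz": 0}, {"hand": -1, "tx": 0, "ty": 0, "tz": 0, "wx": 0, "wy": 0, "wz": 0}, {"hand": -1, "tx": 0, "ty": 0, "tz": 0, "wx": 0, "wy": 0, "wz": 0}, {"hand": -1, "tx": 0, "ty": 0, "tz": -0.4, "wx": 0, "wy": 0, "wz": 0}, {"hand": -1, "tx": 0, "ty": 0, "tz": -0.8, "wx": 0, "wy": 0, "wz": 0}, {"hand": -1, "tx": 0, "ty": 0, "tz": -0.9, "wx": 0, "wy": 0, "wz": 0}, {"hand": -1, "tx": 0, "ty": 0, "tz": -0.7, "wx": 0, "wy": 0, "wz": 0}, {"hand": -1, "tx": 0, "ty": 0, "tz": -0.4, "wx": 0, "wy": 0, "wz": 0}, {"hand": -1, "tx": 0, "ty": 0, "tz": 0, "wx": 0, "wy": 0, "wz": 0}]}}

```text
time: 29.65
tool_pos: [637.8, -9.8, 190.3]
tcp_rot: [3.14, -0.008, -0.0]
contact_force: [0.5, -0.5, 0.1]
grip_width: 91.9
```

Call:
{"op": "drive_tool", "data": {"deltas": [{"hand": -1, "tx": -0.3, "ty": -0.13, "tz": 0, "wx": 0, "wy": 0, "wz": 0}, {"hand": -1, "tx": -0.6, "ty": -0.3, "tz": 0, "wx": 0, "wy": 0, "wz": 0}, {"hand": -1, "tx": -0.7, "ty": -0.3, "tz": 0, "wx": 0, "wy": 0, "wz": 0}, {"hand": -1, "tx": -0.7, "ty": -0.35, "tz": 0, "wx": 0, "wy": 0, "wz": 0}, {"hand": -1, "tx": -0.7, "ty": -0.35, "tz": 0, "wx": 0, "wy": 0, "wz": 0}, {"hand": -1, "tx": -0.6, "ty": -0.3, "tz": 0, "wx": 0, "wy": 0, "wz": 0}, {"hand": -1, "tx": -0.3, "ty": -0.1, "tz": 0, "wx": 0, "wy": 0, "wz": 0}, {"hand": -1, "tx": -0.1, "ty": -0.05, "tz": 0, "wx": 0, "wy": 0, "wz": 0}, {"hand": -1, "tx": 0, "ty": 0, "tz": 0, "wx": 0, "wy": 0, "wz": 0}, {"hand": -1, "tx": 0, "ty": 0, "tz": 0, "wx": 0, "wy": 0, "wz": 0}]}}

```text
time: 30.48
tool_pos: [476.5, 65.4, 185.2]
tcp_rot: [3.141, -0.0, -0.0]
contact_force: [0.6, 0.3, 0.0]
grip_width: 91.7
```

```bash
python3 - <<'E'
from h import *
rem(476,65.4,55,0)
cv2.imwrite('pics/w15.png',capture('wrist')[:,:,::-1])
E
```

```text
t 30.48 pos [476.5  65.4 185.2] yaw -0.0 tilt 0.03 grip 91.7 F [0.6 0.3 0. ]
 wz sum -0.0  then (at target yaw) t-sum shares [-0.01 -0.    3.26] (at cur yaw) [-0.01 -0.    3.26]
```

View pics/w15.png

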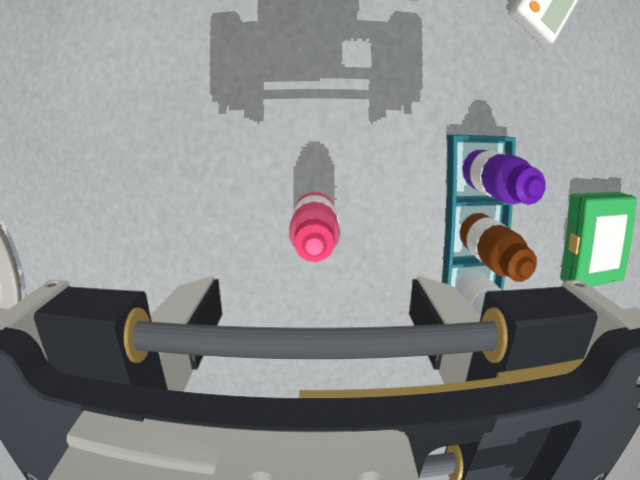

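Pink centred at col 315. Grasp.

Call:
{"op": "drive_tool", "data": {"deltas": [{"hand": -1, "tx": 0, "ty": 0, "tz": 0.4, "wx": 0, "wy": 0, "wz": 0}, {"hand": -1, "tx": 0, "ty": 0, "tz": 0.8, "wx": 0, "wy": 0, "wz": 0}, {"hand": -1, "tx": 0, "ty": 0, "tz": 0.8, "wx": 0, "wy": 0, "wz": 0}, {"hand": -1, "tx": 0, "ty": 0, "tz": 0.7, "wx": 0, "wy": 0, "wz": 0}, {"hand": -1, "tx": 0, "ty": 0, "tz": 0.4, "wx": 0, "wy": 0, "wz": 0}, {"hand": -1, "tx": 0, "ty": 0, "tz": 0.17, "wx": 0, "wy": 0, "wz": 0}, {"hand": -1, "tx": 0, "ty": 0, "tz": 0, "wx": 0, "wy": 0, "wz": 0}, {"hand": -1, "tx": 0, "ty": 0, "tz": 0, "wx": 0, "wy": 0, "wz": 0}, {"hand": 0, "tx": 0, "ty": 0, "tz": 0, "wx": 0, "wy": 0, "wz": 0}, {"hand": 0, "tx": 0, "ty": 0, "tz": 0, "wx": 0, "wy": 0, "wz": 0}, {"hand": 0.2, "tx": 0, "ty": 0, "tz": 0, "wx": 0, "wy": 0, "wz": 0}, {"hand": 0.4, "tx": 0, "ty": 0, "tz": 0, "wx": 0, "wy": 0, "wz": 0}, {"hand": 1, "tx": 0, "ty": 0, "tz": 0, "wx": 0, "wy": 0, "wz": 0}, {"hand": 1, "tx": 0, "ty": 0, "tz": 0, "wx": 0, "wy": 0, "wz": 0}, {"hand": 1, "tx": 0, "ty": 0, "tz": 0, "wx": 0, "wy": 0, "wz": 0}, {"hand": 1, "tx": 0, "ty": 0, "tz": 0, "wx": 0, "wy": 0, "wz": 0}, {"hand": 1, "tx": 0, "ty": 0, "tz": 0, "wx": 0, "wy": 0, "wz": 0}, {"hand": 1, "tx": 0, "ty": 0, "tz": 0, "wx": 0, "wy": 0, "wz": 0}, {"hand": 1, "tx": 0, "ty": 0, "tz": 0, "wx": 0, "wy": 0, "wz": 0}]}}

```text
time: 32.12
tool_pos: [475.8, 65.6, 54.7]
tcp_rot: [3.142, 0.0, -0.0]
contact_force: [0.4, 0.2, 0.5]
grip_width: 37.4
```

Move in y first to keep clear of the placed bottles, then x.

Call:
{"op": "drive_tool", "data": {"deltas": [{"hand": 1, "tx": 0, "ty": 0, "tz": -0.3, "wx": 0, "wy": 0, "wz": 0}, {"hand": 1, "tx": 0, "ty": 0.2, "tz": -0.7, "wx": 0, "wy": 0, "wz": 0}, {"hand": 1, "tx": 0, "ty": 0.5, "tz": -0.6, "wx": 0, "wy": 0, "wz": 0}, {"hand": 1, "tx": 0, "ty": 0.7, "tz": -0.15, "wx": 0, "wy": 0, "wz": 0}, {"hand": 1, "tx": 0, "ty": 0.8, "tz": 0, "wx": 0, "wy": 0, "wz": 0}, {"hand": 1, "tx": 0.1, "ty": 0.7, "tz": 0, "wx": 0, "wy": 0, "wz": 0}, {"hand": 1, "tx": 0.3, "ty": 0.4, "tz": 0, "wx": 0, "wy": 0, "wz": 0}, {"hand": 1, "tx": 0.6, "ty": 0.1, "tz": 0, "wx": 0, "wy": 0, "wz": 0}, {"hand": 1, "tx": 0.7, "ty": 0, "tz": 0, "wx": 0, "wy": 0, "wz": 0}, {"hand": 1, "tx": 0.7, "ty": 0, "tz": 0, "wx": 0, "wy": 0, "wz": 0}, {"hand": 1, "tx": 0.7, "ty": 0, "tz": 0, "wx": 0, "wy": 0, "wz": 0}, {"hand": 1, "tx": 0.5, "ty": 0, "tz": 0, "wx": 0, "wy": 0, "wz": 0}, {"hand": 1, "tx": 0.3, "ty": 0, "tz": 0, "wx": 0, "wy": 0, "wz": 0}, {"hand": 1, "tx": 0.15, "ty": 0, "tz": 0, "wx": 0, "wy": 0, "wz": 0}, {"hand": 1, "tx": 0, "ty": 0, "tz": 0, "wx": 0, "wy": 0, "wz": 0}, {"hand": 1, "tx": 0, "ty": 0, "tz": 0, "wx": 0, "wy": 0, "wz": 0}]}}

```text
time: 33.45
tool_pos: [637.0, -70.3, 124.2]
tcp_rot: [-3.141, 0.001, -0.0]
contact_force: [0.7, 0.3, -0.7]
grip_width: 37.6
```

```bash
python3 - <<'E'
from h import *
rem(638.7,-70.5,59,0)
cv2.imwrite('pics/w16.png',capture('wrist')[:,:,::-1])
E
```

```text
t 33.45 pos [637.  -70.3 124.2] yaw -0.0 tilt 0.08 grip 37.6 F [ 0.7  0.3 -0.7]
 wz sum -0.0  then (at target yaw) t-sum shares [0.04 0.   1.63] (at cur yaw) [0.04 0.   1.63]
```

View pics/w16.png

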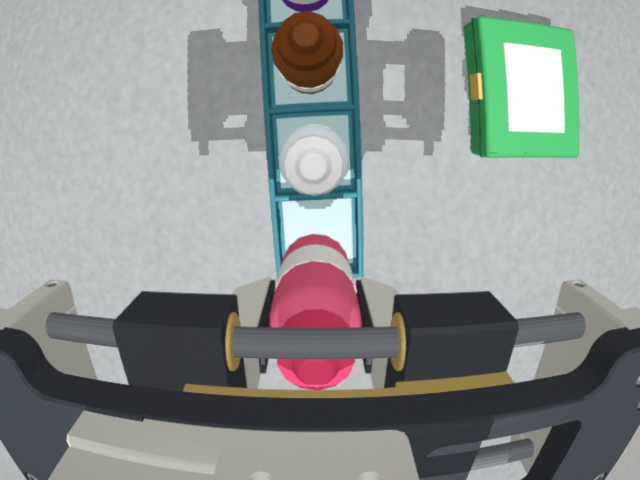

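Pink over the far cell; the others sit well in their cells. Lower.

Call:
{"op": "drive_tool", "data": {"deltas": [{"hand": 1, "tx": 0.02, "ty": 0, "tz": 0.3, "wx": 0, "wy": 0, "wz": 0}, {"hand": 1, "tx": 0, "ty": 0, "tz": 0.5, "wx": 0, "wy": 0, "wz": 0}, {"hand": 1, "tx": 0, "ty": 0, "tz": 0.4, "wx": 0, "wy": 0, "wz": 0}, {"hand": 1, "tx": 0, "ty": 0, "tz": 0.2, "wx": 0, "wy": 0, "wz": 0}, {"hand": 1, "tx": 0, "ty": 0, "tz": 0.1, "wx": 0, "wy": 0, "wz": 0}, {"hand": 1, "tx": 0, "ty": 0, "tz": 0.06, "wx": 0, "wy": 0, "wz": 0}, {"hand": 1, "tx": 0, "ty": 0, "tz": 0.04, "wx": 0, "wy": 0, "wz": 0}, {"hand": 1, "tx": 0, "ty": 0, "tz": 0.03, "wx": 0, "wy": 0, "wz": 0}, {"hand": 1, "tx": 0, "ty": 0, "tz": 0.03, "wx": 0, "wy": 0, "wz": 0}, {"hand": 1, "tx": 0, "ty": 0, "tz": 0, "wx": 0, "wy": 0, "wz": 0}, {"hand": 1, "tx": 0, "ty": 0, "tz": 0, "wx": 0, "wy": 0, "wz": 0}]}}

```text
time: 34.42
tool_pos: [638.8, -70.5, 58.7]
tcp_rot: [3.141, -0.001, -0.0]
contact_force: [0.1, 0.4, -0.2]
grip_width: 37.7
```

Call:
{"op": "drive_tool", "data": {"deltas": [{"hand": 1, "tx": 0, "ty": 0, "tz": 0.03, "wx": 0, "wy": 0, "wz": 0}, {"hand": 1, "tx": 0, "ty": 0, "tz": 0, "wx": 0, "wy": 0, "wz": 0}, {"hand": 1, "tx": 0, "ty": 0, "tz": 0, "wx": 0, "wy": 0, "wz": 0}]}}

```text
time: 34.67
tool_pos: [638.8, -70.5, 58.7]
tcp_rot: [3.141, -0.001, -0.0]
contact_force: [-2.2, 0.6, 7.5]
grip_width: 37.2
```

Contact. Release, rise, and draw back in x so the cameras see the caddy.

Call:
{"op": "drive_tool", "data": {"deltas": [{"hand": 0.1, "tx": 0, "ty": 0, "tz": 0, "wx": 0, "wy": 0, "wz": 0}, {"hand": 0, "tx": 0, "ty": 0, "tz": 0, "wx": 0, "wy": 0, "wz": 0}, {"hand": -0.5, "tx": 0, "ty": 0, "tz": 0, "wx": 0, "wy": 0, "wz": 0}, {"hand": -1, "tx": 0, "ty": 0, "tz": 0, "wx": 0, "wy": 0, "wz": 0}, {"hand": -1, "tx": 0, "ty": 0, "tz": 0, "wx": 0, "wy": 0, "wz": 0}, {"hand": -1, "tx": 0, "ty": 0, "tz": 0, "wx": 0, "wy": 0, "wz": 0}, {"hand": -1, "tx": 0, "ty": 0, "tz": 0, "wx": 0, "wy": 0, "wz": 0}, {"hand": -1, "tx": 0, "ty": 0, "tz": -0.4, "wx": 0, "wy": 0, "wz": 0}, {"hand": -1, "tx": 0, "ty": 0, "tz": -0.8, "wx": 0, "wy": 0, "wz": 0}, {"hand": -1, "tx": 0, "ty": 0, "tz": -0.9, "wx": 0, "wy": 0, "wz": 0}, {"hand": -1, "tx": 0, "ty": 0, "tz": -0.7, "wx": 0, "wy": 0, "wz": 0}, {"hand": -1, "tx": 0, "ty": 0, "tz": -0.4, "wx": 0, "wy": 0, "wz": 0}, {"hand": -1, "tx": -0.6, "ty": 0.4, "tz": -0.1, "wx": 0, "wy": 0, "wz": 0}, {"hand": -1, "tx": -0.8, "ty": 0.5, "tz": 0, "wx": 0, "wy": 0, "wz": 0}, {"hand": -1, "tx": -0.8, "ty": 0.5, "tz": 0, "wx": 0, "wy": 0, "wz": 0}, {"hand": -1, "tx": -0.8, "ty": 0.5, "tz": 0, "wx": 0, "wy": 0, "wz": 0}, {"hand": -1, "tx": -0.8, "ty": 0.5, "tz": 0, "wx": 0, "wy": 0, "wz": 0}, {"hand": -1, "tx": -0.5, "ty": 0.5, "tz": 0, "wx": 0, "wy": 0, "wz": 0}, {"hand": -1, "tx": 0, "ty": 0, "tz": 0, "wx": 0, "wy": 0, "wz": 0}, {"hand": -1, "tx": 0, "ty": 0, "tz": 0, "wx": 0, "wy": 0, "wz": 0}]}}

```text
time: 36.33
tool_pos: [466.0, -187.3, 189.6]
tcp_rot: [3.141, -0.001, -0.003]
contact_force: [0.8, 1.0, 0.7]
grip_width: 91.7
```

```bash
python3 - <<'E'
from h import *
rem(476,65.4,55,0)
cv2.imwrite('pics/s17.png',capture('side')[:,:,::-1])
im=capture('top')[:,:,::-1]
cv2.imwrite('pics/t17.png',cv2.resize(im[130:370,110:370],None,fx=2.5,fy=2.5,interpolation=cv2.INTER_CUBIC))
cv2.imwrite('pics/t17c.png',cv2.resize(im[205:265,240:360],None,fx=6,fy=6,interpolation=cv2.INTER_CUBIC))
cv2.imwrite('pics/t17b.png',cv2.resize(im[250:360,115:215],None,fx=5,fy=5,interpolation=cv2.INTER_CUBIC))
E
```

```text
t 36.33 pos [ 466.  -187.3  189.6] yaw -0.003 tilt 0.05 grip 91.7 F [0.8 1.  0.7]
 wz sum -0.03  then (at target yaw) t-sum shares [ 0.25 -6.32  3.36] (at cur yaw) [ 0.23 -6.32  3.36]
```

View pics/s17.png

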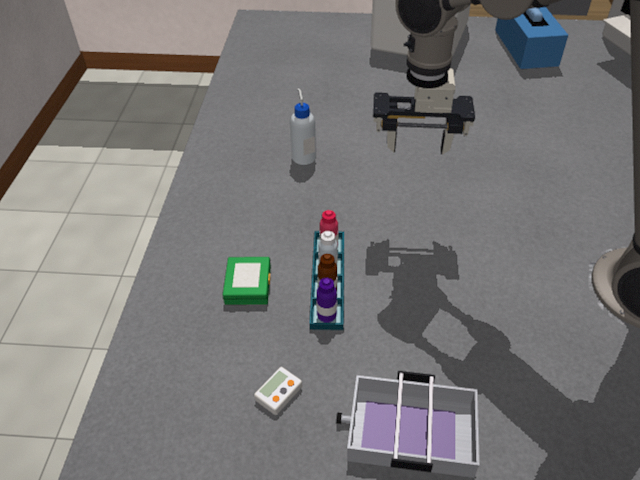

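View pics/t17.png

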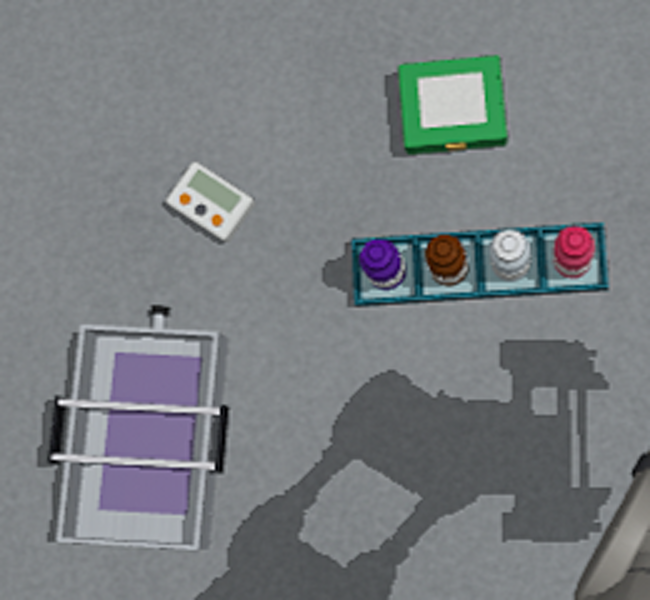

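View pics/t17c.png

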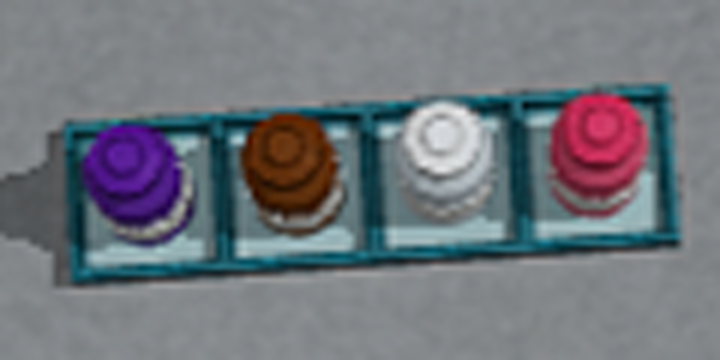

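View pics/t17b.png

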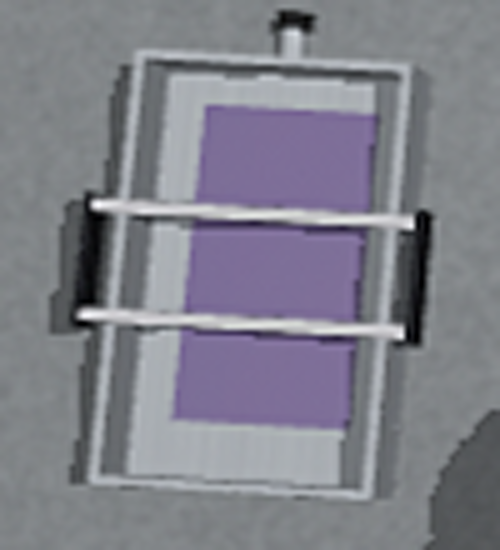

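```bash
python3 - <<'E'
from h import *
T=camera_model('top')
P=lambda x,y,o,s,z:onplane(T,(x+.5)/s-.5+o[0],(y+.5)/s-.5+o[1],z)[:2]
def fr(p,c,a): d=p-c; return np.array([d@[np.cos(a),np.sin(a)],d@[-np.sin(a),np.cos(a)]]).round(1)
for n,x,y in [('v',124,152),('i',285,146),('d',442,133),('s',602,124)]: print(n,fr(P(x,y,(240,205),6,104),np.array([634,19.4]),.052))
B=np.array([P(x,y,(115,250),5,53) for x,y in [(92,203),(412,222),(404,332),(80,314)]])
print('bridge',fr(B.mean(0),np.array([472.8,334.6]),-.065)); d=B[0]+B[3]-B[1]-B[2]; print('yaw err',np.arctan2(d[1],d[0])-np.pi/2+.065)
E
```

```text
v [ 2.7 89.6]
i [ 1.  29.2]
d [  2.  -29.7]
s [  1.4 -89.6]
bridge [1.6 0.5]
yaw err -0.0038785651809178368
```

All the measured positions are well inside the tolerances, so I'm handing in.

```bash
python3 -c "
from plant import *
print(close_job())"
```

```text
the job is handed in; nothing more can be done
None
```

The bench is set up and the job is handed in, at about 36 s of the 115 s allowed. `close_job()` reports no verdict, so these results are from my own last camera checks.

- **Bridge:** it lies across the middle of the basin with both end plates hanging outside the long sides. The top view put it 1.6 mm and 0.5 mm from centre and square to within 0.004 rad. I did not measure its height and level separately; it looked seated and level in the pictures, with contact felt at the expected height.
- **Bottles:** all four stand in the caddy. From the basin end they are violet, iodine, decolouriser and safranin, each within about 3 mm of its cell centre. They look upright in both the top and side views, and I felt light contact before releasing each one.
- **Bystanders:** the slide box, timer and wash bottle look unmoved in the pictures; I did not measure them. The gripper was open and clear of everything at the end.
- **Discrepancies:**
  - My first estimate of the bridge's grip was about 3 mm off along its length. I corrected it before lowering.
  - The first two move calls were refused because not every field was filled in; nothing moved.

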